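# Rack two glass gel plates on a sloping drain rack

### The arm

A 7-joint arm with a two-finger parallel gripper is mounted at the origin on a cart in front of the work surface, level with it; the furniture and walls round the work are solid. World frame = base frame: x ahead of the robot, y to its left, z up, the work surface at z = 0. Lengths are in m, angles in rad, forces in N, time in s.
With the tool pointing down it reaches from about 0.4 to 0.9 m from the base axis. Payload 5.5 kg.
Tool frame: the origin (TCP) lies between the finger pads; the fingertips stand 11 mm ahead of it and the grasp point (between the pads) lies 8 mm behind it; z points along the fingers, y is the line along which they close (so a half turn about z gives the same grasp; the last joint's range is limited). The gripper opens to 92 mm and grips with 3 to 60 N. Pads are 19 mm wide; open, the fingers measure 130 mm over their backs; the gripper's body (75 mm by 190 mm) begins 47 mm behind the grasp point.
Start: joints at [-0.936, 0.501, -0.427, 1.55, 0.221, 1.138, -0.21], TCP at [0.236, 0.606, 0.238] pointing down, gripper open.
Joint ranges: [-2.88, 2.88], [-0.31, 2.03], [-1.54, 1.56], [0.2, 2.42], [-1.41, 4.55], [0.19, 2.02], [-2.57, 2.57]. Speed limits (rad/s): [2.57, 2.57, 3.14, 3.14, 3.14, 3.14, 3.14].

### API

Orientations are given as [roll, pitch, yaw] about the fixed x, y, z axes, in that order (R = Rz(yaw) Ry(pitch) Rx(roll)).
In Python, from plant import r gives the robot as it stands.
- The arm moves only by the shell command python3 drive.py 'ROWS' [OPENING]. ROWS is one flat JSON list of numbers that holds 1 to 5 rows one after another, with no inner brackets; each row has 6 numbers: dx, dy, dz in m, then a rotation vector rx, ry, rz in rad; each row shifts and turns the commanded pose from where the row before left it, along the tool's axes as they then stand; what a row does not reach is not made up. A row lasts 1/12 s, in which the tool goes at most 0.0417 m and 0.125 rad, less where a joint would pass 70% of its speed; a pose out of reach is approached as far as the arm can. OPENING is the finger opening in m, set as the command begins (- or left out keeps the last). The fingers move at their own pace and stop on an object; the grip force is fixed at half the most. Time passes only in rows, so rows that do not move let the fingers close. It prints the time, the measured TCP pose, the force, the opening and the grip force at its end. Input that does not fit is refused with a message, and nothing moves.
- r.sense(): the state, without advancing time (a new reading comes with each control period).
- r.snapshot(name): name is "side" or "top"; returns the picture (420x560x3 uint8, blue, green, red); there is no depth.
- r.camera_info(name): a dict with "K" (3x3 intrinsics, pixels), "k1" (the pictures are not rectified: a ray, as slopes to the right and down, at radius r is drawn at 1 + k1 r^2 times it, then the intrinsics apply), "T" (4x4, takes a point from camera to world coordinates). Camera axes: x right, y up, looking along -z (the intrinsics and any distortion apply to the point x, -y, -z); pixel columns grow to the right and rows downward; lengths in m; the calibration is good to about 2 mm. A picture is of the moment at which its call begins. camera_info takes no time and is no camera call.
- r.sign_off(): hands the job in; it is judged then, once.
The state is a dict: "t": time; "qpos": joint angles; "dq": joint speeds; "joint_torque": joint torques, N m; "tool_pos": TCP position; "eef_rot": TCP orientation; "ft_force": force on the tool from outside, world axes, zero at the start; "wrist_torque": the same for the moment, N m; "finger_gap": finger opening in m; "grip_force": force on a finger pad.
Only numpy, scipy, OpenCV 4.12 (cv2) and the standard library are available. Lean on these libraries where they do the work, as an engineer would, in place of code of your own. Each camera call takes 0.05 s, during which the arm holds its last target. There are 200 camera calls.

### The job

Put the two glass plates on the sloping rack, one on top of the other: lay each one down flat on the slope with the gripper still holding it, pushed gently but fully down against the backstop at the low end and square between the side cheeks. Then swing the wire retainer with the red sleeve over from the front until it rests on the upper plate, so that the rack can be carried to the wash bath. Do not bang the glass or disturb the vial or the brown bottle.

Things in the scene. Friction and masses are not known exactly. Their poses are not given: they have to be found in the camera images.
- plate_a: Glass gel plate, 120 x 60 x 8 mm, 0.1 to 0.2 kg, pale green, white band at one end; starts flat on the table. Origin: centre of its underside; x along the 120 mm length (band at +x), y along the 60 mm width, z through the thickness. Either plate may go first, either end down. A big carton, 0.4 m high, fills the table from 0.585 m ahead of the robot's base axis, y -0.08 to 0.28.
- plate_b: Second glass gel plate, identical to plate_a and described the same way.
- rack_bed: Tilting aluminium bed of the plate rack, clamped at 21 to 35 degrees from level (differs per run; firm under 25 N). Origin on its hinge line, 30 mm above the table at the low end; x up the slope (away from the robot within 25 degrees), y left, z square to the slope. 134 mm long, 76 mm wide, but only 40 mm wide from 37 to 87 mm up the slope: finger notches beside a plate.
- rack: Grey foot of the rack, origin on the table below the hinge line; reaches from 31 mm in front of it to 127 mm behind, 92 mm wide. A black clamp knob on its left side, under the bed's upper end, stays as it is.
- seat (a point): Bed surface at the foot of the backstop, mid-width; axes as rack_bed. The backstop is the plane x = 0, 22 mm high. Side cheeks, 22 mm high, stand 64 mm apart inside up to x = 36 mm, then flare to about 70 mm apart at x = 46 mm. A seated plate has its centre at x = 60 mm, y = 0 within 2 mm, its underside at z = 0 (first plate) or 8 mm (second).
- retainer (a joint): Angle (rad) of the wire retainer, a U of 5 mm wire, legs outside the cheeks. 0: bar rests on two stacked plates (down to -0.27 on an empty bed); grows as it swings up and over to the front (low) side, where it starts at 1.85 to 2.3; stop at 2.40. The hinge is stiff by friction (0.03 N m, half a newton at the bar): it stays where it is left.
- retainer_bar (a point): Middle of the retainer's cross bar, a red sleeve 8 mm thick and 56 mm long that runs parallel to the bed's y axis; 60 mm from the retainer's hinge.
- retainer_hinge (a point): Middle of the retainer's hinge line, parallel to the bed's y axis, at x = -10 mm, z = 14 mm from seat. At retainer angle a the bar is at hinge + 60 mm x (cos(a + 0.10) along the bed's x + sin(a + 0.10) along the bed's z).
- vial: Brown vial with black cap, 42 mm across, 72 mm high, standing between the two plates; origin at the centre of its underside. Bystander.
- brown_bottle: Brown bottle with black cap, 48 mm across, 90 mm high, at the back left; origin at the centre of its underside. Bystander.

How it is judged:
By the outcome, as a careful person would: the job done as asked, in the order asked, and still so for the second after the job is handed in, with the robot touching nothing.
It also fails if it takes over 72 s, if anything falls off the work surface, if the arm or the gripper's body presses on something with over 40 N, if the wrist force passes 120 N, or if a joint passes its speed limit or range.

## Working session

There is one attempt and no reset: what is moved stays moved. The work goes in short steps, Python scripts to look and compute and a shell command to move; the robot and the scene stay as the last step left them, time stands still between calls to the robot, and variables do not carry over. Pictures are saved under pics/ and viewed, at most 10 in all, crops included, and the job is handed in when it is done.

```bash
ls; mkdir -p pics; python3 - <<'E'
from plant import r
import cv2
for n in("side","top"):
    im=r.snapshot(n); cv2.imwrite(f"pics/{n}0.png",im)
    c=r.camera_info(n); print(n,c)
s=r.sense(); print(s)
E
```

```text
drive.py
pics
plant.py
side {'K': array([[402.59969757,   0.        , 282.4991087 ],
       [  0.        , 402.59969757, 206.27258028],
       [  0.        ,   0.        ,   1.        ]]), 'k1': -0.1123748777908057, 'T': array([[-0.99669994,  0.05970484, -0.05499594,  0.50385798],
       [-0.08080392, -0.66512434,  0.74234785,  0.71481297],
       [ 0.00774262,  0.74434195,  0.66775378,  0.67461403],
       [ 0.        ,  0.        ,  0.        ,  1.        ]])}
top {'K': array([[415.84701566,   0.        , 281.35332347],
       [  0.        , 415.84701566, 205.78405674],
       [  0.        ,   0.        ,   1.        ]]), 'k1': 0.022862862399668265, 'T': array([[-0.01163938,  0.99912703, -0.04012103,  0.52510251],
       [-0.99958383, -0.01056682,  0.02684216,  0.08503389],
       [ 0.02639478,  0.04041676,  0.99883422,  0.91422331],
       [ 0.        ,  0.        ,  0.        ,  1.        ]])}
{'t': 0.1, 'qpos': array([-0.93579145,  0.50176284, -0.42681322,  1.55133066,  0.22080034,
        1.13832198, -0.21029716]), 'dq': array([-5.75373263e-04, -2.93646674e-03, -9.62009687e-05, -2.28707151e-03,
       -3.13296413e-04, -3.02516953e-04,  1.21327646e-04]), 'joint_torque': array([-1.14960378e-02, -5.67877686e+01, -5.83870679e+00, -2.79920053e+01,
       -6.89702528e-02,  2.40979891e-02,  6.15408635e-05]), 'tool_pos': array([0.23595539, 0.60500185, 0.23678324]), 'eef_rot': array([-3.13982507e+00, -6.28921524e-05,  2.76984111e+00]), 'ft_force': array([ 0.17596189, -1.28216791,  0.35285773]), 'wrist_torque': array([-0.03331507, -0.01304297, -0.01063976]), 'grip_force': 0.0, 'finger_gap': 0.09142198621844888}
```
View pics/top0.png

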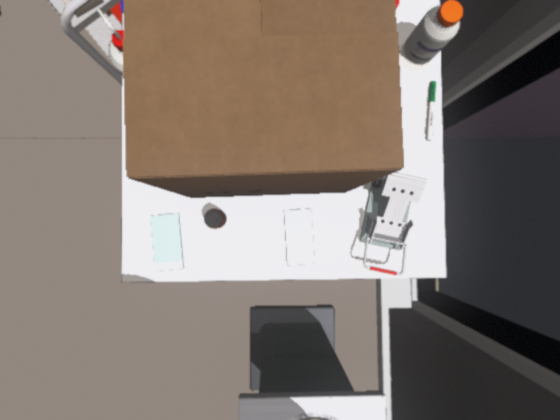

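View pics/side0.png

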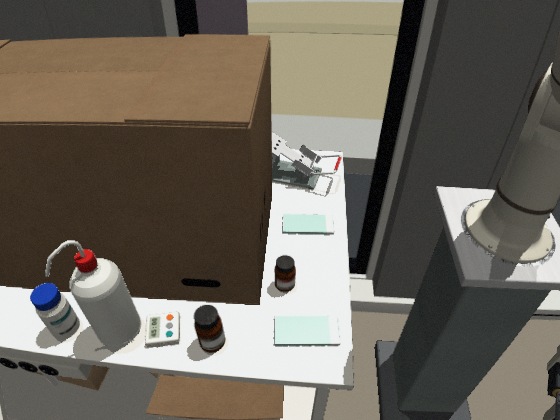

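Top view: plates at about (167,240) and (300,237), vial at (214,216) and rack at about (390,220) with the red bar at (383,270). Side view: plates at (308,330) and (307,223), rack at about (305,165) with the red bar at (338,163). Next I'll measure the plates and enlarge the rack.

```bash
cat > h.py <<'E'
import numpy as np, cv2
from plant import r
def ray(n,uv):
    c=r.camera_info(n);K=c["K"]
    d=np.array([(uv[0]-K[0,2])/K[0,0],(uv[1]-K[1,2])/K[1,1]]);p=d.copy()
    for _ in range(20): p=d/(1+c["k1"]*(p@p))
    R=c["T"][:3,:3]; v=R@np.array([p[0],-p[1],-1]); return c["T"][:3,3],v/np.linalg.norm(v)
def onz(n,uv,z):
    o,v=ray(n,uv); return o+v*(z-o[2])/v[2]
def tri(uvs,uvt):
    a,u=ray("side",uvs);b,w=ray("top",uvt)
    A=np.stack([u,-w],1);s=np.linalg.lstsq(A,b-a,rcond=None)[0]
    p,q=a+u*s[0],b+w*s[1]; return (p+q)/2,np.linalg.norm(p-q)
def proj(n,P):
    c=r.camera_info(n);K=c["K"];q=c["T"][:3,:3].T@(np.array(P)-c["T"][:3,3])
    p=np.array([q[0],-q[1]])/-q[2];p=p*(1+c["k1"]*(p@p)); return K[:2,:2]@p+K[:2,2]
E
python3 - <<'E'
from h import *
s=cv2.imread("pics/side0.png");t=cv2.imread("pics/top0.png")
np.set_printoptions(precision=4,suppress=True)
def plates(n,im,boxes):
    hsv=cv2.cvtColor(im,cv2.COLOR_BGR2HSV)
    for (x0,y0,x1,y1) in boxes:
        m=cv2.inRange(hsv,(70,15,120),(100,255,255)); k=np.zeros_like(m);k[y0:y1,x0:x1]=m[y0:y1,x0:x1]
        c=max(cv2.findContours(k,0,2)[0],key=cv2.contourArea)
        P=np.array([onz(n,q[0],.008)[:2] for q in c],np.float32)
        print(n,cv2.contourArea(c),cv2.boundingRect(c),cv2.minAreaRect(P*1000)); print(cv2.boxPoints(cv2.minAreaRect(P)).tolist())
plates("side",s,[(260,305,350,350),(270,208,345,240)])
plates("top",t,[(140,200,195,280),(270,200,330,275)])
for n,im in(("side",s),("top",t)):
    hsv=cv2.cvtColor(im,cv2.COLOR_BGR2HSV); m=cv2.inRange(hsv,(0,150,100),(8,255,255))
    for c in cv2.findContours(m,0,2)[0]:
        if cv2.contourArea(c)>5: print(n,"red",cv2.minAreaRect(c))
a=cv2.resize(s[125:200,262:352],None,fx=8,fy=8,interpolation=2);b=cv2.resize(t[165:285,340:440],None,fx=5,fy=5,interpolation=2)
cv2.imwrite("pics/rs.png",a);cv2.imwrite("pics/rt.png",b)
c=np.hstack([cv2.resize(s[300:350,265:345],None,fx=4,fy=4),cv2.resize(t[200:280,260:340],None,fx=4,fy=4)[:200]]) if 0 else None
E
```

```text
side 1438.0 (275, 316, 56, 28) ((494.968505859375, 312.9775390625), (100.90994262695312, 57.48204040527344), 4.721251487731934)
[[0.4423191249370575, 0.33746814727783203], [0.4470503628253937, 0.2801811695098877], [0.5476179122924805, 0.28848689794540405], [0.5428867340087891, 0.3457738757133484]]
side 705.0 (283, 214, 44, 19) ((502.49041748046875, 27.366981506347656), (101.12603759765625, 61.23188400268555), 4.582272052764893)
[[0.449643075466156, 0.05384556204080582], [0.45453494787216187, -0.007190606091171503], [0.5553377270698547, 0.0008883848786354065], [0.5504458546638489, 0.06192455440759659]]
top 1220.0 (151, 214, 32, 48) ((495.8226318359375, 309.3692932128906), (100.074951171875, 60.07255935668945), 4.801790714263916)
[[0.4434465169906616, 0.3351115882396698], [0.4484751224517822, 0.2752498686313629], [0.5481988191604614, 0.2836270034313202], [0.5431702136993408, 0.3434887230396271]]Traceback (most recent call last):
  File "<stdin>", line 12, in <module>
  File "<stdin>", line 8, in plates
ValueError: max() iterable argument is empty
```

```bash
python3 - <<'E'
from h import *
s=cv2.imread("pics/side0.png");t=cv2.imread("pics/top0.png")
for n,im in(("side",s),("top",t)):
    hsv=cv2.cvtColor(im,cv2.COLOR_BGR2HSV); m=cv2.inRange(hsv,(0,150,100),(8,255,255))
    for c in cv2.findContours(m,0,2)[0]:
        if cv2.contourArea(c)>5: print(n,"red",cv2.minAreaRect(c))
a=cv2.resize(s[125:200,262:352],None,fx=8,fy=8,interpolation=2);b=cv2.resize(t[165:285,340:440],None,fx=5,fy=5,interpolation=2)
cv2.imwrite("pics/rs.png",a);cv2.imwrite("pics/rt.png",b)
g=t[200:275,275:325].astype(int); print(g.mean(2)[35].astype(int)); print(g.mean(2)[:,25].astype(int)); print((g[35,:,1]-g[35,:,2]))
E
```

```text
side red ((83.70001220703125, 256.4000244140625), (12.969193458557129, 19.677398681640625), 63.43495178222656)
side red ((337.33563232421875, 162.4383544921875), (1.872658371925354, 12.055237770080566), 20.556047439575195)
top red ((117.5, 40.0), (18.0, 11.0), 90.0)
top red ((446.7000427246094, 23.59998893737793), (6.260990142822266, 3.130495071411133), 26.56505012512207)
top red ((115.47059631347656, 12.882352828979492), (17.947635650634766, 9.701424598693848), 75.96376037597656)
top red ((396.5, 2.5), (5.0, 3.0), 90.0)
[239 239 239 239 239 239 239 239 237 224 197 229 238 238 238 239 239 238
 239 239 239 238 239 239 239 239 239 239 239 239 239 239 239 239 239 239
 238 235 230 236 238 239 239 239 239 238 239 239 238 239]
[238 238 238 238 238 238 238 233 222 222 233 237 237 238 238 238 238 238
 238 238 238 238 238 238 238 238 238 238 238 239 239 239 239 239 239 239
 239 239 239 239 238 239 239 239 239 239 239 239 239 239 239 239 239 239
 239 239 239 239 239 238 239 239 239 235 224 228 237 238 239 239 238 239
 238 238 238]
[ 0  0  0 -1  0  0  0  0  0  0  1  1  1  0  1  0  0  1  0  0  0  0  0  0
  0  0  0  0  0  0 -1  0  0  0  0  0 -1 -1  0  0 -1  0  0  0  0  1  0  0
 -1  0]
```

View pics/rs.png

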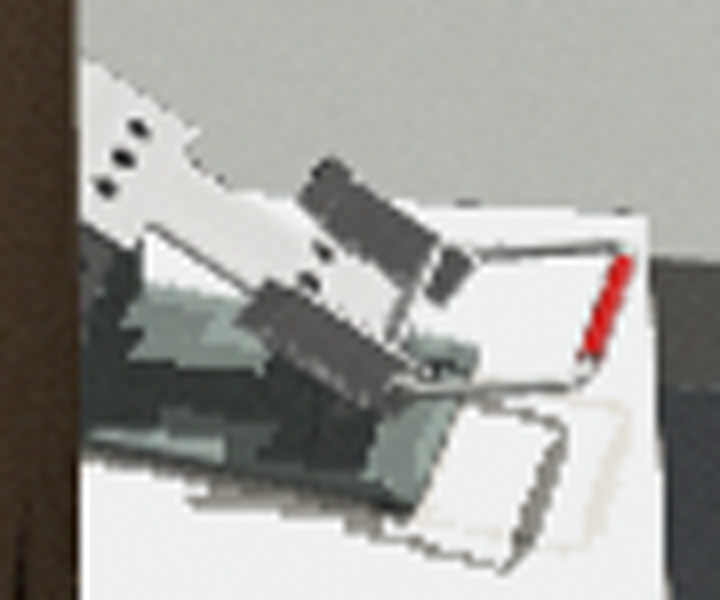

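View pics/rt.png

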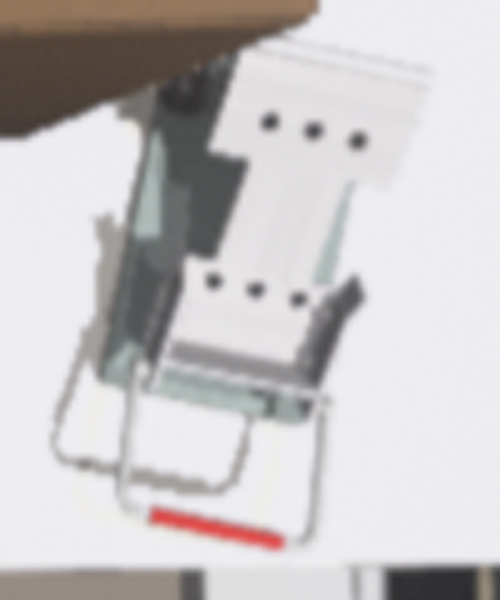

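Side crop: upper dots at (105,188), (123,158) and (138,128); lower dots at (311,285) and (323,253); bar ends at (620,260) and (590,355). Top crop: upper dots at (271,121), (314,130) and (358,140); lower dots at (214,281), (257,290) and (298,299); bar ends at (152,517) and (283,543). The backstop foot runs from about (178,345) to (300,372).

```bash
cat > bed.py <<'E'
from h import *
np.set_printoptions(precision=4,suppress=True)
S=lambda p:((p[0]+.5)/8-.5+262,(p[1]+.5)/8-.5+125)
T=lambda p:((p[0]+.5)/5-.5+340,(p[1]+.5)/5-.5+165)
pts={k:tri(S(a),T(b)) for k,a,b in [("UL",(105,188),(271,121)),("UM",(123,158),(314,130)),("UR",(138,128),(358,140)),
 ("LM",(311,285),(257,290)),("LR",(323,253),(298,299)),("BR",(620,260),(283,543)),("BL",(590,355),(152,517))]}
for k,v in pts.items(): print(k,*v)
P={k:v[0] for k,v in pts.items()}
q=np.array([P[k] for k in("UL","UM","UR","LM","LR")])
x=(P["UM"]-P["LM"]+P["UR"]-P["LR"]);tilt=np.arctan2(x[2],np.hypot(x[0],x[1]))
yb=P["BL"]-P["BR"]; yd=P["UL"]-P["UR"]
print("tilt",np.degrees(tilt),"yaw x",np.degrees(np.arctan2(x[1],x[0])),"yaw bar",np.degrees(np.arctan2(-yb[0],yb[1])),"yaw dots",np.degrees(np.arctan2(-yd[0],yd[1])),np.linalg.norm(yb),np.linalg.norm(x)/2)
E
python3 - <<'E'
from bed import *
f=[onz("top",T(p),.03) for p in((178,345),(300,372))];print("foot@z.03",f)
for y in [(-10)]:
  yaw=np.arctan2(x[1],x[0])
  for z in(.008,):
    for p in((285,210),(313,208.5),(287,266),(316,264)): print(onz("top",p,z))
# rough edges plate2 in top
print([onz("top",(u,235),.008)[:2] for u in (285,313)],[onz("top",(300,v),.008)[:2] for v in(208.5,264.5)])
E
```

```text
UL [ 0.5905 -0.1631  0.0873] 0.0009202907533242627
UM [ 0.5864 -0.1801  0.0882] 0.00043162817114839367
UR [ 0.5825 -0.1974  0.089 ] 0.0012383287388404675
LM [ 0.5224 -0.1667  0.0506] 0.00021416721284614395
LR [ 0.5188 -0.1832  0.0523] 0.0009368622142713763
BR [ 0.42   -0.1707  0.0649] 0.001898415364084711
BL [ 0.431  -0.1174  0.0645] 0.0015804447355703584
tilt 29.615093811403757 yaw x -12.174193668285103 yaw bar -11.68598060796826 yaw dots -13.055409512198358 0.05448024577491055 0.07516232180095785
foot@z.03 [array([ 0.4991, -0.1383,  0.03  ]), array([ 0.487 , -0.1903,  0.03  ])]
[0.5522 0.0528 0.008 ]
[ 0.5548 -0.0084  0.008 ]
[0.4307 0.05   0.008 ]
[ 0.4341 -0.0132  0.008 ]
[array([0.4978, 0.0535]), array([ 0.4971, -0.0076])] [array([0.5551, 0.02  ]), array([0.4335, 0.0217])]
```

```bash
python3 - <<'E'
from h import *
np.set_printoptions(precision=4,suppress=True)
for n,box in(("top",(195,195,240,240)),("side",(265,250,310,300))):
    im=cv2.imread(f"pics/{n}0.png"); g=cv2.cvtColor(im,cv2.COLOR_BGR2GRAY);m=np.zeros_like(g);x0,y0,x1,y1=box
    m[y0:y1,x0:x1]=(g[y0:y1,x0:x1]<45)*255
    c=max(cv2.findContours(m,0,2)[0],key=cv2.contourArea); print(n,cv2.boundingRect(c),cv2.minEnclosingCircle(c))
    M=cv2.minEnclosingCircle(c)[0]
    print(onz(n,M,.072), onz(n,M,.03))
for P in([.47,.2,0],[.49,.2,.072],[.49,.22,.072]): print(proj("top",P),proj("side",P))
cv2.imwrite("pics/v.png",np.hstack([cv2.resize(cv2.imread("pics/top0.png")[185:285,140:240],(400,400),interpolation=2),cv2.resize(cv2.imread("pics/side0.png")[250:350,255:355],(400,400),interpolation=2)]))
E
```

```text
Traceback (most recent call last):
ValueError: max() iterable argument is empty
```

```bash
python3 - <<'E'
from h import *
np.set_printoptions(precision=4,suppress=True)
cv2.imwrite("pics/v.png",np.hstack([cv2.resize(cv2.imread("pics/top0.png")[185:285,140:240],(400,400),interpolation=2),cv2.resize(cv2.imread("pics/side0.png")[250:350,255:355],(400,400),interpolation=2)]))
for P in([.47,.2,0],[.49,.2,.072],[.49,.22,.072]): print(proj("top",P),proj("side",P))
E
```

```text
[217.9065 248.5162] [316.3083 284.2605]
[213.3438 240.762 ] [308.4975 261.0733]
[203.3355 240.8964] [308.1389 269.0377]
```

View pics/v.png

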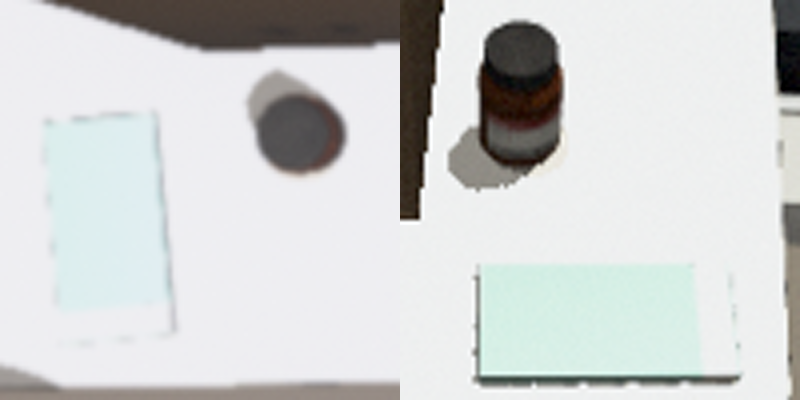

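The cap centre in the top view is at about (214,218), so the vial stands at about (0.535, 0.198). The open gripper body would touch it if I gripped plate 1 at its centre. I'll grip plate 1 near its front end, shift it left, then regrip at the centre.

```bash
cat > go.py <<'E'
# go.py x y z yawdeg tiltdeg : rotation and then shift in tool axes to put TCP there
import sys; from h import *
from scipy.spatial.transform import Rotation as Ro
np.set_printoptions(precision=4,suppress=True)
def target(yaw,tilt):
    return Ro.from_euler("z",yaw,degrees=True)*Ro.from_euler("y",-tilt,degrees=True)*Ro.from_matrix(np.diag([-1,1,-1]))
def go(p,yaw,tilt):
    s=r.sense();R0=Ro.from_euler("xyz",s["eef_rot"]);Rt=target(yaw,tilt)
    print("rotvec",(R0.inv()*Rt).as_rotvec(),"shift after rot",Rt.inv().apply(np.array(p)-s["tool_pos"]))
if __name__=="__main__":
    v=[float(a) for a in sys.argv[1:]]; go(v[:3],v[3],v[4])
E
python3 go.py .4606 .3082 .013 4.7 0
```

```text
rotvec [-0.0017 -0.0005 -0.4538] shift after rot [-0.1996 -0.3142  0.2238]
```

```bash
python3 drive.py '[0, 0, 0, 0, 0, -0.1135, 0, 0, 0, 0, 0, -0.1135, 0, 0, 0, 0, 0, -0.1135, 0, 0, 0, 0, 0, -0.1135]' .09
python3 drive.py '[-0.02, -0.0314, 0.012, 0, 0, 0, -0.02, -0.0314, 0.012, 0, 0, 0, -0.02, -0.0314, 0.012, 0, 0, 0, -0.02, -0.0314, 0.012, 0, 0, 0, -0.02, -0.0314, 0.012, 0, 0, 0]'
python3 drive.py '[-0.02, -0.0314, 0.012, 0, 0, 0, -0.02, -0.0314, 0.012, 0, 0, 0, -0.02, -0.0314, 0.012, 0, 0, 0, -0.02, -0.0314, 0.012, 0, 0, 0, -0.02, -0.0314, 0.012, 0, 0, 0]'
python3 drive.py '[0, 0, 0, 0, 0, 0, 0, 0, 0, 0, 0, 0]'; python3 go.py .4606 .3082 .013 4.7 0
```

```text
t: 0.43
tool_pos: [0.236, 0.6052, 0.2371]
eef_rot: [-3.141, -0.0, -3.054]
ft_force: [1.2, 0.0, 0.0]
finger_gap: 0.0901
grip_force: 0.0
t: 0.85
tool_pos: [0.3493, 0.4555, 0.1768]
eef_rot: [-3.141, -0.0, -3.059]
ft_force: [-0.2, 1.0, 0.9]
finger_gap: 0.0898
grip_force: 0.0
t: 1.27
tool_pos: [0.4619, 0.3073, 0.117]
eef_rot: [-3.141, -0.0, -3.059]
ft_force: [0.4, 1.6, -0.1]
finger_gap: 0.09
grip_force: 0.0
t: 1.43
tool_pos: [0.4624, 0.3055, 0.1163]
eef_rot: [-3.139, -0.002, -3.066]
ft_force: [-0.7, 1.3, -0.4]
finger_gap: 0.09
grip_force: 0.0
rotvec [-0.0023 -0.002  -0.0059] shift after rot [0.0016 0.0029 0.1033]
```

```bash
python3 drive.py '[0.0016, 0.003, 0.03, 0, 0, 0, 0, 0, 0.03, 0, 0, 0, 0, 0, 0.025, 0, 0, 0, 0, 0, 0.014, 0, 0, 0, 0, 0, 0.0043, 0, 0, 0]'
python3 drive.py '[0, 0, 0, 0, 0, 0, 0, 0, 0, 0, 0, 0, 0, 0, 0, 0, 0, 0, 0, 0, 0, 0, 0, 0, 0, 0, 0, 0, 0, 0]' 0
python3 drive.py '[0, 0, 0, 0, 0, 0, 0, 0, 0, 0, 0, 0, 0, 0, 0, 0, 0, 0, 0, 0, 0, 0, 0, 0, 0, 0, 0, 0, 0, 0]'
```

```text
t: 1.85
tool_pos: [0.4565, 0.3126, 0.012]
eef_rot: [-3.141, -0.004, -3.057]
ft_force: [-0.1, -1.0, 0.5]
finger_gap: 0.0898
grip_force: 0.0
t: 2.27
tool_pos: [0.4601, 0.3122, 0.0156]
eef_rot: [3.141, 0.002, -3.06]
ft_force: [0.1, -0.8, 1.3]
finger_gap: 0.0612
grip_force: 0.4
t: 2.68
tool_pos: [0.46, 0.3121, 0.0155]
eef_rot: [3.141, 0.001, -3.06]
ft_force: [-0.8, -1.0, 6.2]
finger_gap: 0.0591
grip_force: 30.0
```

```bash
python3 drive.py '[0, 0, -0.004, 0, 0, 0, 0, 0, -0.004, 0, 0, 0, 0, 0.012, 0, 0, 0, 0, 0, 0.016, 0, 0, 0, 0, 0, 0.012, 0, 0, 0, 0]'
python3 drive.py '[0, 0, 0, 0, 0, 0, 0, 0, 0.003, 0, 0, 0, 0, 0, 0.002, 0, 0, 0, 0, 0, 0.002, 0, 0, 0, 0, 0, 0.001, 0, 0, 0]'
python3 drive.py '[0, 0, 0, 0, 0, 0, 0, 0, 0, 0, 0, 0, 0, 0, 0, 0, 0, 0, 0, 0, 0, 0, 0, 0]' .075
python3 - <<'E'
from h import *
im=r.snapshot("side");cv2.imwrite("pics/s1.png",cv2.resize(im[230:370,240:400],(640,560)))
E
python3 go.py .46 .352 .013 4.7 0
```

```text
t: 3.1
tool_pos: [0.4559, 0.3539, 0.0228]
eef_rot: [3.14, 0.0, -3.059]
ft_force: [0.1, 0.5, -1.6]
finger_gap: 0.0594
grip_force: 30.0
t: 3.52
tool_pos: [0.456, 0.3507, 0.0153]
eef_rot: [-3.14, -0.001, -3.06]
ft_force: [-6.8, -5.9, 22.9]
finger_gap: 0.0592
grip_force: 30.0
t: 3.85
tool_pos: [0.4562, 0.3511, 0.0141]
eef_rot: [-3.141, -0.0, -3.06]
ft_force: [-0.6, -0.3, 0.3]
finger_gap: 0.0746
grip_force: 0.0
rotvec [-0.0003 -0.0002 -0.0004] shift after rot [-0.0038  0.0004  0.0012]
```

View pics/s1.png

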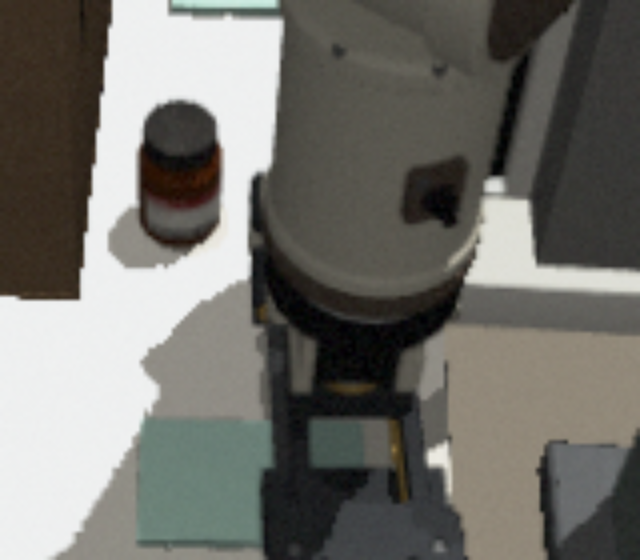

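The plate has moved left, clear of the vial, which still stands. Its far edge is at crop column 138. I'll regrip near the centre.

```bash
python3 drive.py '[-0.01, 0, 0, 0, 0, 0, -0.012, 0, 0, 0, 0, 0, -0.0055, 0, 0, 0, 0, 0, 0, 0, 0, 0, 0, 0, 0, 0, 0, 0, 0, 0]'
python3 - <<'E'
from h import *
for p in((274.5,334.5),(274.5,366)): print(onz("side",p,.008))
E
python3 drive.py '[0, 0, 0, 0, 0, 0, 0, 0, 0, 0, 0, 0, 0, 0, 0, 0, 0, 0, 0, 0, 0, 0, 0, 0, 0, 0, 0, 0, 0, 0]' 0
python3 drive.py '[0, 0, 0, 0, 0, 0, 0, 0, 0, 0, 0, 0, 0, 0, -0.01, 0, 0, 0, 0, 0, -0.02, 0, 0, 0, 0, 0, -0.03, 0, 0, 0]'
python3 drive.py '[0, 0, -0.04, 0, 0, 0, 0, 0, -0.04, 0, 0, 0, 0, 0, -0.03, 0, 0, 0, 0, 0, 0, 0, 0, 0]'
python3 go.py .46 -.1 .18 -12.2 29.6
```

```text
t: 4.32
tool_pos: [0.4838, 0.3538, 0.0142]
eef_rot: [-3.142, -0.0, -3.06]
ft_force: [-0.7, -1.0, 0.3]
finger_gap: 0.0752
grip_force: 0.0
[0.54482775 0.32828596 0.008     ]
[0.53897847 0.39010413 0.008     ]
t: 4.73
tool_pos: [0.4831, 0.354, 0.0143]
eef_rot: [-3.141, -0.0, -3.059]
ft_force: [-0.8, -1.1, -0.8]
finger_gap: 0.0593
grip_force: 30.0
t: 5.15
tool_pos: [0.4816, 0.3526, 0.0731]
eef_rot: [-3.139, -0.005, -3.059]
ft_force: [0.5, 0.2, -0.7]
finger_gap: 0.059
grip_force: 30.0
t: 5.48
tool_pos: [0.4868, 0.3574, 0.1928]
eef_rot: [3.135, 0.011, -3.059]
ft_force: [0.9, 0.8, -1.0]
finger_gap: 0.0595
grip_force: 30.0
rotvec [ 0.0842 -0.5028  0.2865] shift after rot [-0.0549 -0.4527  0.0459]
```

```bash
cat >> h.py <<'E'
from scipy.spatial.transform import Rotation as Ro
seat=np.array([.4937,-.160,.034]); YAW,TILT=-12.2,29.6
B=(Ro.from_euler("z",YAW,degrees=True)*Ro.from_euler("y",-TILT,degrees=True)).as_matrix()
def bed():  # TCP in bed axes from seat
    return B.T@(r.sense()["tool_pos"]-seat)
E
python3 drive.py '[0.0168, 0, 0, 0.0168, -0.1006, 0.0573, 0.01, 0, 0, 0.0168, -0.1006, 0.0573, 0, 0, 0, 0.0168, -0.1006, 0.0573, 0, 0, 0, 0.0168, -0.1006, 0.0573, 0, 0, 0, 0.0168, -0.1006, 0.0573]'
python3 -c "
from h import *
from go import go
print(bed()*1000); go(seat+B@[.066,0,.0643],YAW,TILT)"
```

```text
t: 5.9
tool_pos: [0.4567, 0.3513, 0.1835]
eef_rot: [-3.12, 0.454, 2.967]
ft_force: [-0.3, -0.7, -1.2]
finger_gap: 0.0592
grip_force: 30.0
[-51.5599 491.9502 201.284 ]
rotvec [-0.0039 -0.0618  0.0349] shift after rot [-0.1176 -0.492   0.137 ]
```

```bash
python3 drive.py '[-0.0095, -0.0395, 0, 0, -0.06, 0.035, -0.0095, -0.0395, 0, 0, 0, 0, -0.0095, -0.0395, 0, 0, 0, 0, -0.0095, -0.0395, 0, 0, 0, 0, -0.0095, -0.0395, 0, 0, 0, 0]'
python3 drive.py '[-0.0095, -0.0395, 0, 0, 0, 0, -0.0095, -0.0395, 0, 0, 0, 0, -0.0095, -0.0395, 0, 0, 0, 0, -0.0095, -0.0395, 0, 0, 0, 0, -0.0095, -0.0395, 0, 0, 0, 0]'
python3 drive.py '[-0.0095, -0.0395, 0, 0, 0, 0, -0.0095, -0.0395, 0, 0, 0, 0, 0, 0, 0, 0, 0, 0, 0, 0, 0, 0, 0, 0]'
python3 -c "
from h import *
from go import go
print(bed()*1000); go(seat+B@[.066,0,.0443],YAW,TILT)"
```

```text
t: 6.32
tool_pos: [0.4565, 0.1481, 0.2072]
eef_rot: [-3.134, 0.51, 2.933]
ft_force: [0.4, -0.8, -0.8]
finger_gap: 0.0593
grip_force: 30.0
t: 6.73
tool_pos: [0.4565, -0.0352, 0.2302]
eef_rot: [-3.135, 0.509, 2.931]
ft_force: [0.2, 0.1, -1.7]
finger_gap: 0.0592
grip_force: 30.0
t: 7.07
tool_pos: [0.4561, -0.1012, 0.2373]
eef_rot: [-3.136, 0.506, 2.926]
ft_force: [-0.2, -0.2, -1.2]
finger_gap: 0.0591
grip_force: 30.0
[ 57.6532  49.5555 201.0351]
rotvec [-0.0072 -0.0106 -0.0025] shift after rot [-0.0083 -0.0496  0.1567]
```

```bash
python3 drive.py '[-0.004, -0.025, 0.02, -0.007, -0.01, -0.002, -0.004, -0.0246, 0.02, 0, 0, 0, 0, 0, 0.035, 0, 0, 0, 0, 0, 0.035, 0, 0, 0, 0, 0, 0.02, 0, 0, 0]'
python3 drive.py '[0, 0, 0.0, 0, 0, 0, 0, 0, 0, 0, 0, 0]'
python3 - <<'E'
from h import *
from go import go
go(seat+B@[.066,0,.0443],YAW,TILT)
s=r.snapshot("side");t=r.snapshot("top")
a=cv2.resize(s[110:200,262:372],(440,360),interpolation=2);b=cv2.resize(t[165:285,340:440],(300,360),interpolation=2)
cv2.imwrite("pics/p1.png",np.hstack([a,b]))
E
```

```text
t: 7.48
tool_pos: [0.4877, -0.1334, 0.1709]
eef_rot: [3.112, 0.496, 2.932]
ft_force: [1.3, 1.6, -1.6]
finger_gap: 0.0593
grip_force: 30.0
t: 7.65
tool_pos: [0.4875, -0.1332, 0.1712]
eef_rot: [3.113, 0.495, 2.933]
ft_force: [0.2, 0.7, -1.7]
finger_gap: 0.0595
grip_force: 30.0
rotvec [ 0.0311 -0.0218  0.0037] shift after rot [-0.0085 -0.0249  0.0807]
```

View pics/p1.png

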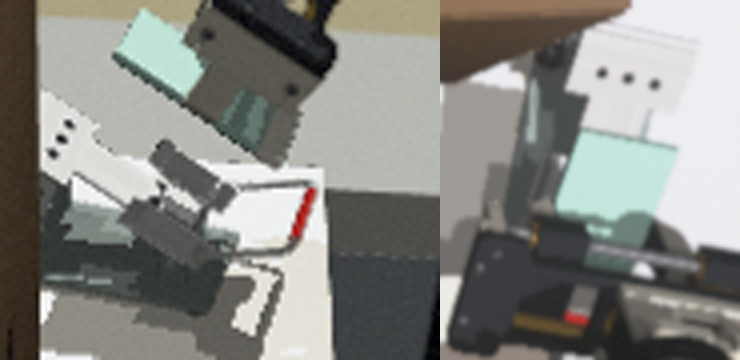

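The plate is held above the bed, parallel to it. The last moves fell short, so I'll check the joint limits.

```bash
python3 -c "
from h import *
np.set_printoptions(precision=3,suppress=True)
q=r.sense()['qpos'];L=np.array([[-2.88, 2.88], [-0.31, 2.03], [-1.54, 1.56], [0.2, 2.42], [-1.41, 4.55], [0.19, 2.02], [-2.57, 2.57]]);print(q);print(q-L[:,0]);print(L[:,1]-q);print(bed()*1000)"
```

```text
[-0.303  0.091  0.58   2.395 -0.547  0.202  2.144]
[2.577 0.401 2.12  2.195 0.863 0.012 4.714]
[3.183 1.939 0.98  0.025 5.097 1.818 0.426]
[ 58.553  24.313 125.74 ]
```

```bash
python3 drive.py '[-0.01, 0, 0.015, 0, 0, 0, -0.01, -0.005, 0.015, 0.01, -0.007, 0, 0, -0.01, 0, 0.01, -0.007, 0, 0, 0, 0, 0, 0, 0, 0, 0, 0, 0, 0, 0]'
python3 -c "
from h import *
from go import go
np.set_printoptions(precision=3,suppress=True)
go(seat+B@[.066,0,.0443],YAW,TILT);print(r.sense()['qpos'])"
```

```text
t: 8.17
tool_pos: [0.5147, -0.1543, 0.156]
eef_rot: [3.13, 0.511, 2.93]
ft_force: [-0.6, -0.4, -1.6]
finger_gap: 0.0592
grip_force: 30.0
rotvec [ 0.012 -0.006  0.001] shift after rot [ 0.011 -0.01   0.052]
[-0.283  0.199  0.602  2.353 -0.964  0.192  2.557]
```

```bash
python3 drive.py '[0, -0.005, 0.01, 0.006, -0.003, 0, 0, -0.005, 0.01, 0.006, -0.003, 0, 0, 0, 0, 0, 0, 0]'
cat > st.py <<'E'
from h import *
from go import go
np.set_printoptions(precision=4,suppress=True)
s=r.sense();print("bed",bed()*1000,"q",s["qpos"]);go(seat+B@[.066,0,.0143],YAW,TILT)
E
python3 st.py
```

```text
t: 8.42
tool_pos: [0.5253, -0.1661, 0.1483]
eef_rot: [-3.141, 0.502, 2.93]
ft_force: [0.2, 0.4, -1.1]
finger_gap: 0.0592
grip_force: 30.0
bed [84.449   0.7046 83.4855] q [-0.2052  0.2384  0.5363  2.3208 -0.97    0.191   2.5674]
rotvec [ 0.0005 -0.0144  0.0011] shift after rot [ 0.0184 -0.0007  0.0692]
```

```bash
python3 drive.py '[0.005, 0.01, -0.035, 0, 0, 0, 0.005, 0.01, -0.035, 0, 0, 0, 0, 0.03, -0.015, 0, 0, 0, 0, 0.035, 0, 0, 0, 0, 0, 0, 0, 0, 0, 0]'
python3 go.py .46 -.05 .22 0 0; python3 st.py | head -1
```

```text
t: 8.83
tool_pos: [0.5163, -0.1002, 0.1841]
eef_rot: [-3.135, 0.504, 2.954]
ft_force: [0.3, 1.0, -0.9]
finger_gap: 0.059
grip_force: 30.0
rotvec [-0.0534  0.5023 -0.1853] shift after rot [ 0.0563  0.0502 -0.0359]
bed [ 82.3811  63.2236 125.7884] q [-0.8274  0.1404  1.0123  2.3609 -0.4464  0.2202  1.9437]
```

```bash
python3 drive.py '[0.011, 0.01, -0.007, -0.0107, 0.1005, -0.037, 0.011, 0.01, -0.007, -0.0107, 0.1005, -0.037, 0.011, 0.01, -0.007, -0.0107, 0.1005, -0.037, 0.011, 0.01, -0.007, -0.0107, 0.1005, -0.037, 0.011, 0.01, -0.007, -0.0107, 0.1005, -0.037]'
python3 drive.py '[0, 0, 0, 0, 0, -0.12, 0, 0, 0, 0, 0, -0.12, 0, 0, 0, 0, 0, -0.12]'
python3 go.py .46 -.05 .22 180 0; python3 st.py | head -1
```

```text
t: 9.25
tool_pos: [0.4587, -0.0511, 0.2008]
eef_rot: [-3.14, -0.005, 3.129]
ft_force: [-0.4, -0.1, -1.7]
finger_gap: 0.0589
grip_force: 30.0
t: 9.5
tool_pos: [0.4596, -0.0522, 0.2]
eef_rot: [-3.138, -0.002, -2.79]
ft_force: [0.0, -0.1, -0.3]
finger_gap: 0.0595
grip_force: 30.0
rotvec [ 0.0018 -0.0053 -2.7901] shift after rot [ 0.0004 -0.0022 -0.02  ]
bed [ 33.2005  98.1867 172.1096] q [-0.7753  0.2705  0.9573  2.0779 -0.2724  0.9235  2.2536]
```

```bash
python3 drive.py '[0, 0, 0, 0, 0, -0.12]'; python3 st.py | head -1
```

```text
t: 9.58
tool_pos: [0.4593, -0.0522, 0.2]
eef_rot: [-3.139, -0.002, -2.67]
ft_force: [0.2, -0.4, -0.3]
finger_gap: 0.0597
grip_force: 30.0
bed [ 32.94    98.0926 172.2256] q [-0.7538  0.262   0.9296  2.0781 -0.2594  0.9209  2.3603]
```

```bash
for i in 1 2 3 4 5 6; do python3 drive.py '[0, 0, 0, 0, 0, 0.12, 0, 0, 0, 0, 0, 0.12, 0, 0, 0, 0, 0, 0.12, 0, 0, 0, 0, 0, 0.12, 0, 0, 0, 0, 0, 0.12]' >/dev/null; done
python3 drive.py '[0, 0, 0, 0, 0, 0]'; python3 st.py | head -1
```

```text
t: 12.17
tool_pos: [0.4589, -0.052, 0.1994]
eef_rot: [3.14, 0.002, 0.001]
ft_force: [0.2, 0.2, -1.1]
finger_gap: 0.0592
grip_force: 30.0
bed [ 32.2642  98.2079 171.9273] q [-1.0544  0.7344  1.5479  2.0829 -0.8055  1.1844 -0.7087]
```

```bash
sed -i 's/np.diag(\[-1,1,-1\])/np.diag([1,-1,-1])/' go.py; python3 st.py
```

```text
bed [ 32.2642  98.2079 171.9273] q [-1.0544  0.7344  1.5479  2.0829 -0.8055  1.1844 -0.7087]
rotvec [-0.0534  0.5169  0.2101] shift after rot [0.0337 0.0982 0.1576]
```

```bash
python3 drive.py '[0.01, 0.01, 0, -0.0107, 0.1034, 0.042, 0.01, 0.01, 0, -0.0107, 0.1034, 0.042, 0.01, 0.01, 0, -0.0107, 0.1034, 0.042, 0.01, 0.01, 0, -0.0107, 0.1034, 0.042, 0.01, 0.01, 0, -0.0107, 0.1034, 0.042]'; python3 drive.py '[0, 0, 0, 0, 0, 0]'; python3 st.py
```

```text
t: 12.58
tool_pos: [0.501, -0.1046, 0.2065]
eef_rot: [3.13, -0.481, -0.19]
ft_force: [-2.1, -4.1, -1.3]
finger_gap: 0.0592
grip_force: 30.0
t: 12.67
tool_pos: [0.4993, -0.1037, 0.2055]
eef_rot: [3.142, -0.478, -0.197]
ft_force: [-0.7, 1.4, -1.5]
finger_gap: 0.0593
grip_force: 30.0
bed [ 79.1348  56.1745 152.3143] q [-1.3212  0.1391  1.5641  2.357  -0.4576  0.3324 -1.1585]
rotvec [-0.0078  0.0382  0.0144] shift after rot [-0.0131  0.0562  0.138 ]
```

```bash
python3 drive.py '[0, 0.015, 0.01, -0.003, 0.015, 0.006, 0, 0.015, 0.01, -0.004, 0.02, 0.008, 0, 0, 0, 0, 0, 0]'; python3 st.py
```

```text
t: 12.92
tool_pos: [0.502, -0.1281, 0.1928]
eef_rot: [3.129, -0.496, -0.202]
ft_force: [-0.8, -0.1, -0.9]
finger_gap: 0.0592
grip_force: 30.0
bed [ 79.6906  32.9222 137.4203] q [-1.0041  0.138   1.2794  2.3658 -0.5355  0.2712 -1.0526]
rotvec [0.0074 0.0201 0.0097] shift after rot [-0.0137  0.0329  0.1231]
```

Joint 3 is coming back (1.28). I'll continue.

```bash
python3 drive.py '[0, 0.015, 0.02, 0.003, 0.01, 0.005, 0, 0.015, 0.02, 0.004, 0.01, 0.005, 0, 0.002, 0.02, 0, 0, 0, 0, 0, 0, 0, 0, 0]'; python3 st.py
```

```text
t: 13.25
tool_pos: [0.5168, -0.1438, 0.1648]
eef_rot: [3.131, -0.506, -0.201]
ft_force: [0.1, -0.3, -1.2]
finger_gap: 0.0594
grip_force: 30.0
bed [ 81.2594  20.754  104.2903] q [-0.5562  0.2083  0.856   2.3519 -0.8872  0.2188 -0.695 ]
rotvec [0.0047 0.011  0.0107] shift after rot [-0.0153  0.0208  0.09  ]
```

```bash
python3 drive.py '[0, 0.01, 0.015, 0.003, 0.006, 0.005, -0.005, 0.011, 0.015, 0.002, 0.005, 0.005, -0.005, 0, 0.015, 0, 0, 0, -0.005, 0, 0.01, 0, 0, 0, 0, 0, 0, 0, 0, 0]'; python3 st.py
```

```text
t: 13.67
tool_pos: [0.5274, -0.1605, 0.1253]
eef_rot: [3.139, -0.506, -0.204]
ft_force: [0.0, 0.3, -1.2]
finger_gap: 0.0594
grip_force: 30.0
bed [73.8594  6.6318 63.0611] q [-0.2479  0.3052  0.5775  2.3371 -1.4045  0.195  -0.1589]
rotvec [-0.0022  0.0106  0.0079] shift after rot [-0.0079  0.0066  0.0488]
```

```bash
python3 drive.py '[-0.004, 0.0033, 0.01, 0, 0.005, 0.004, -0.004, 0.0033, 0.01, 0, 0.005, 0.004, 0, 0, 0, 0, 0, 0]'; python3 st.py
```

```text
t: 13.92
tool_pos: [0.5327, -0.1701, 0.1178]
eef_rot: [-3.136, -0.499, -0.217]
ft_force: [-0.8, -1.3, -0.0]
finger_gap: 0.059
grip_force: 30.0
bed [76.3418 -1.6702 52.9599] q [-0.151   0.3261  0.4956  2.3152 -1.4061  0.1934 -0.1487]
rotvec [-0.0042  0.0177 -0.0032] shift after rot [-0.0103 -0.0017  0.0387]
```

```bash
python3 drive.py '[0, 0, -0.035, 0, 0, 0, -0.01, 0, -0.035, 0, 0, 0, -0.02, -0.01, -0.01, 0, 0, 0, -0.02, -0.01, 0, 0, 0, 0]'; python3 go.py .46 -.1 .2 -50 0;  python3 st.py
```

```text
t: 14.25
tool_pos: [0.4834, -0.139, 0.1481]
eef_rot: [-3.133, -0.495, -0.212]
ft_force: [0.1, 1.7, -0.3]
finger_gap: 0.059
grip_force: 30.0
rotvec [-0.172  -0.4742  0.649 ] shift after rot [-0.0449 -0.0072 -0.0519]
bed [ 43.6953  18.3465 106.3851] q [-0.5193  0.1825  0.8302  2.4246 -1.0746  0.1936 -0.4887]
rotvec [-0.0093  0.0213  0.0006] shift after rot [0.0223 0.0183 0.0921]
```

```bash
python3 drive.py '[0, 0, -0.012, -0.0246, -0.0677, 0.0927, 0, 0, -0.012, -0.0246, -0.0677, 0.0927, 0, 0, -0.012, -0.0246, -0.0677, 0.0927, 0, 0, -0.012, -0.0246, -0.0677, 0.0927]'
python3 drive.py '[0, 0, -0.01, -0.0246, -0.0677, 0.0927, 0, 0, 0, -0.0246, -0.0677, 0.0927, 0, 0, 0, -0.0246, -0.0677, 0.0927, 0, 0, 0, 0, 0, 0]';  python3 st.py|head -1; python3 go.py .48 -.12 .2 -60 25
```

```text
t: 14.58
tool_pos: [0.4725, -0.1309, 0.1726]
eef_rot: [-3.079, -0.305, -0.465]
ft_force: [1.6, -0.4, -3.3]
finger_gap: 0.0591
grip_force: 30.0
t: 14.92
tool_pos: [0.4746, -0.1307, 0.1835]
eef_rot: [-3.102, -0.094, -0.732]
ft_force: [1.9, 0.3, -2.2]
finger_gap: 0.0592
grip_force: 30.0
bed [ 52.2499  24.6294 142.2532] q [-0.8373  0.4881  1.3046  2.1122 -0.6353  0.8844 -1.4818]
rotvec [-0.1215  0.3456  0.299 ] shift after rot [ 0.001  -0.01   -0.0177]
```

```bash
python3 go.py .45 -.08 .2 -42 0; python3 drive.py '[-0.02, -0.02, -0.01, -0.03, -0.04, 0, -0.02, -0.02, 0, 0, -0.03, 0, 0, 0, 0, 0, 0, -0.12, 0, 0, 0, 0, 0, -0.12, 0, 0, 0, 0, 0, -0.12]'
for i in 1 2 3 4 5; do python3 drive.py '[0, 0, 0, 0, 0, -0.12, 0, 0, 0, 0, 0, -0.12, 0, 0, 0, 0, 0, -0.12, 0, 0, 0, 0, 0, -0.12, 0, 0, 0, 0, 0, -0.12]' >/dev/null; done;  python3 drive.py '[0, 0, 0, 0, 0, 0]'; python3 st.py|head -1
```

```text
rotvec [-0.0393 -0.0939  0.0028] shift after rot [-0.0522 -0.0212 -0.0165]
t: 15.33
tool_pos: [0.4673, -0.0738, 0.1903]
eef_rot: [-3.139, -0.027, -0.361]
ft_force: [0.2, -0.7, -0.2]
finger_gap: 0.0595
grip_force: 30.0
t: 17.5
tool_pos: [0.4672, -0.0746, 0.1902]
eef_rot: [3.134, 0.026, 2.635]
ft_force: [0.3, -1.3, -1.1]
finger_gap: 0.059
grip_force: 30.0
bed [ 38.9718  77.8827 157.5537] q [-0.4119  0.2209  0.5779  2.0776 -0.1563  0.8569  1.3189]
```

```bash
for i in 1 2 3 ; do python3 drive.py '[0, 0, 0, 0, 0, -0.12, 0, 0, 0, 0, 0, -0.12, 0, 0, 0, 0, 0, -0.12, 0, 0, 0, 0, 0, -0.12, 0, 0, 0, 0, 0, -0.12]' |grep eef; python3 st.py|head -1;done
```

```text
eef_rot: [-3.133, 0.025, -3.051]
bed [ 39.08    77.9551 157.3488] q [-0.3276  0.2125  0.4804  2.0747 -0.1263  0.8551  1.8858]
eef_rot: [-3.12, 0.016, -2.45]
bed [ 39.066   77.9353 157.3315] q [-0.248   0.2062  0.3894  2.0723 -0.0996  0.8539  2.4592]
eef_rot: [-3.135, -0.007, -2.147]
bed [ 30.5661  76.4039 152.0669] q [ 0.3824  0.2335 -0.3221  2.0522  0.1086  0.8684  2.5634]
```

```bash
python3 drive.py '[0, 0, 0, 0, 0, -0.12, 0, 0, 0, 0, 0, -0.12, 0, 0, 0, 0, 0, -0.12]' |grep eef; python3 st.py|head -1
for i in 1 2 ; do python3 drive.py '[0, 0, 0, 0, 0, 0.12, 0, 0, 0, 0, 0, 0.12, 0, 0, 0, 0, 0, 0.12, 0, 0, 0, 0, 0, 0.12, 0, 0, 0, 0, 0, 0.12]' |grep eef;done; sed -i 's/np.diag(\[1,-1,-1\])/np.diag([-1,1,-1])/' go.py; python3 st.py
```

```text
eef_rot: [3.129, -0.019, -1.941]
bed [ 23.3927  75.345  148.4384] q [ 0.8302  0.3425 -0.8591  2.04    0.3425  0.9211  2.5551]
eef_rot: [3.141, -0.024, -2.551]
eef_rot: [-3.129, -0.02, 3.133]
bed [ 23.1217  75.2497 148.1628] q [ 0.6264  0.2854 -0.6097  2.0452  0.2261  0.8924  1.4517]
rotvec [ 0.0382 -0.5329  0.204 ] shift after rot [-0.0429 -0.0752  0.1339]
```

```bash
python3 drive.py '[-0.012, -0.01, 0, 0.0076, -0.1066, 0.0408, -0.012, -0.01, 0, 0.0076, -0.1066, 0.0408, -0.012, -0.01, 0, 0.0076, -0.1066, 0.0408, -0.012, -0.01, 0, 0.0076, -0.1066, 0.0408, -0.012, -0.01, 0, 0.0076, -0.1066, 0.0408]'; python3 drive.py '[0, 0, 0, 0, 0, 0]'; python3 st.py
```

```text
t: 20.25
tool_pos: [0.5119, -0.1298, 0.1876]
eef_rot: [3.137, 0.522, 2.931]
ft_force: [0.1, -1.4, -1.9]
finger_gap: 0.0597
grip_force: 30.0
t: 20.33
tool_pos: [0.5071, -0.1306, 0.1845]
eef_rot: [3.14, 0.513, 2.93]
ft_force: [-2.1, -0.2, -2.8]
finger_gap: 0.0591
grip_force: 30.0
bed [ 80.3468  31.5409 127.4899] q [ 0.6894  0.1129 -0.5126  2.3333  0.3093  0.2056  1.2668]
rotvec [ 0.0023 -0.0038  0.0011] shift after rot [ 0.0143 -0.0315  0.1132]
```

Everything is well inside the limits now. Descend.

```bash
python3 drive.py '[0.002, -0.011, 0.015, 0, 0, 0, 0.002, -0.011, 0.015, 0, 0, 0, 0, -0.009, 0.015, 0, 0, 0, 0, 0, 0.015, 0, 0, 0, 0, 0, 0, 0, 0, 0]'; python3 st.py; python3 drive.py '[0.003, 0, 0.01, 0, 0, 0, 0.003, 0, 0.01, 0, 0, 0, 0.003, 0, 0.005, 0, 0, 0, 0, 0, 0, 0, 0, 0]'; python3 st.py
```

```text
t: 20.75
tool_pos: [0.5257, -0.1567, 0.1428]
eef_rot: [-3.138, 0.508, 2.937]
ft_force: [-0.4, -0.6, -1.0]
finger_gap: 0.0595
grip_force: 30.0
bed [80.373  10.0408 79.5052] q [ 0.9055  0.2949 -0.7186  2.3016  1.0477  0.1958  0.6296]
rotvec [ 0.0007 -0.0083  0.0072] shift after rot [ 0.0144 -0.01    0.0652]
t: 21.08
tool_pos: [0.5294, -0.1563, 0.1173]
eef_rot: [-3.138, 0.508, 2.938]
ft_force: [-0.5, 0.1, -1.3]
finger_gap: 0.0592
grip_force: 30.0
bed [70.7357 11.1892 55.562 ] q [ 0.8565  0.3598 -0.6768  2.3087  1.4238  0.1954  0.2669]
rotvec [ 0.0012 -0.0085  0.0086] shift after rot [ 0.0047 -0.0112  0.0413]
```

```bash
python3 drive.py '[0, -0.006, 0.006, 0, -0.004, 0.004, 0, -0.006, 0.006, 0, -0.004, 0.004, 0, 0, 0.005, 0, 0, 0, 0, 0, 0, 0, 0, 0, 0, 0, 0, 0, 0, 0]'; python3 st.py
python3 - <<'E'
from h import *
s=r.snapshot("side");t=r.snapshot("top")
a=cv2.resize(s[110:200,262:372],(440,360),interpolation=2);b=cv2.resize(t[165:285,340:440],(300,360),interpolation=2)
cv2.imwrite("pics/p2.png",np.hstack([a,b]))
E
```

```text
t: 21.5
tool_pos: [0.5357, -0.1708, 0.1039]
eef_rot: [-3.142, 0.518, 2.929]
ft_force: [-1.0, -0.8, 0.8]
finger_gap: 0.0594
grip_force: 30.0
bed [72.1565 -1.6605 39.3704] q [ 0.8844  0.4138 -0.6803  2.2981  1.6465  0.2056  0.0803]
rotvec [-0.0001  0.0017 -0.    ] shift after rot [0.0062 0.0017 0.0251]
```

View pics/p2.png

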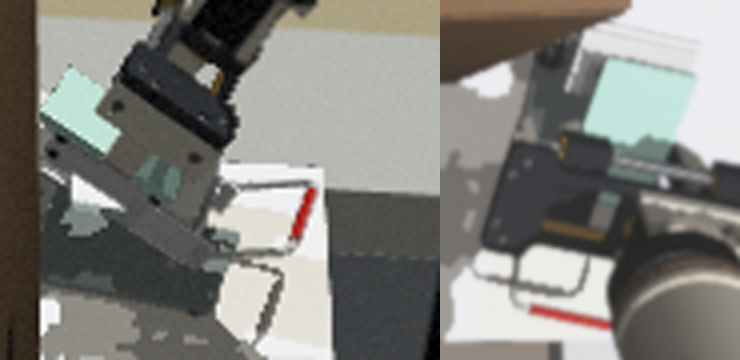

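The plate is about 2 mm right of the bed axis (upper edge at crop (608,60)–(693,75)) and otherwise aligned. I'll correct that and lower it.

```bash
python3 drive.py '[0.002, 0.002, 0.006, 0, 0, 0, 0.002, 0, 0.006, 0, 0, 0, 0, 0, 0.005, 0, 0, 0, 0, 0, 0.003, 0, 0, 0, 0, 0, 0, 0, 0, 0]'; python3 st.py;python3 drive.py '[0, 0, 0.002, 0, 0, 0, 0, 0, 0.001, 0, 0, 0, 0, 0, 0, 0, 0, 0]'; python3 st.py
```

```text
t: 22.02
tool_pos: [0.5424, -0.169, 0.0838]
eef_rot: [3.139, 0.518, 2.929]
ft_force: [-1.2, 1.0, 0.8]
finger_gap: 0.0597
grip_force: 30.0
bed [67.6101  1.4954 18.8438] q [ 0.9042  0.4898 -0.7188  2.2899  1.8203  0.2617 -0.0692]
rotvec [0.0026 0.0011 0.0003] shift after rot [ 0.0016 -0.0015  0.0045]
t: 22.27
tool_pos: [0.5433, -0.1693, 0.0821]
eef_rot: [3.141, 0.519, 2.93]
ft_force: [-10.7, 3.0, 14.6]
finger_gap: 0.0593
grip_force: 30.0
bed [67.6195  1.44   16.8897] q [ 0.9065  0.4975 -0.7233  2.2888  1.8355  0.2696 -0.0806]
rotvec [0.0014 0.0021 0.0015] shift after rot [ 0.0016 -0.0014  0.0026]
```

```bash
cat > f.py <<'E'
from h import *
np.set_printoptions(precision=2,suppress=True)
s=r.sense();print("bed",bed()*1000,"F bed",B.T@s["ft_force"],"M tool-bed",B.T@s["wrist_torque"])
E
python3 f.py; python3 drive.py '[0.0015, 0, -0.0007, 0, 0, 0, 0.0015, 0, 0, 0, 0, 0, 0, 0, 0, 0, 0, 0]'; python3 f.py;python3 drive.py '[0.0015, 0, 0, 0, 0, 0, 0, 0, 0, 0, 0, 0]'; python3 f.py
```

```text
bed [67.62  1.44 16.89] F bed [-2.49  0.7  18.19] M tool-bed [ 0.01  1.07 -0.  ]
t: 22.52
tool_pos: [0.5421, -0.1695, 0.0816]
eef_rot: [3.141, 0.521, 2.93]
ft_force: [-1.5, 0.3, 7.4]
finger_gap: 0.0591
grip_force: 30.0
bed [66.34  0.99 17.02] F bed [ 2.27 -0.02  7.2 ] M tool-bed [ 0.06 -0.01  0.  ]
t: 22.68
tool_pos: [0.542, -0.1694, 0.0815]
eef_rot: [3.141, 0.522, 2.93]
ft_force: [0.5, 1.1, 9.8]
finger_gap: 0.0595
grip_force: 30.0
bed [66.23  0.99 17.  ] F bed [5.04 1.16 8.37] M tool-bed [ 0.11 -0.56 -0.11]
```

```bash
python3 - <<'E'
from h import *
np.set_printoptions(precision=1,suppress=True)
im=r.snapshot("top");cv2.imwrite("pics/t3.png",im)
hsv=cv2.cvtColor(im,cv2.COLOR_BGR2HSV);m=cv2.inRange(hsv,(70,20,150),(100,255,255));m[:,:375]=0;m[:160]=0;m[260:]=0
c=max(cv2.findContours(m,0,2)[0],key=cv2.contourArea)
def onbed(n,uv,z):
    o,v=ray(n,uv);a=B.T@(o-seat);b=B.T@v;return a+b*(z-a[2])/b[2]
P=np.array([onbed("top",q[0],.011)for q in c])*1000
print(cv2.boundingRect(c),P.max(0),P.min(0)); print(cv2.boxPoints(cv2.minAreaRect(P[:,:2].astype(np.float32))))
# bed upper edge in initial picture: along the centre line
t=cv2.imread("pics/top0.png").astype(int)
for y in(-.02,0,.02):
    print([(int(x*1000),int(t[tuple(np.round(proj("top",seat+B@[x,y,.0])[::-1]).astype(int))].mean())) for x in np.arange(.122,.15,.002)])
for y in(-.02,0,.02):
    print([(int(x*1000),int(t[tuple(np.round(proj("top",seat+B@[x,y,.0])[::-1]).astype(int))].mean())) for x in np.arange(-.02,.02,.002)])
E
```

```text
(384, 182, 37, 29) [127.6  30.4  11. ] [ 69.7 -29.7  11. ]
[[ 69.5  29.9]
 [ 70.  -29.8]
 [127.8 -29.3]
 [127.3  30.4]]
[(122, 223), (124, 222), (126, 224), (128, 226), (130, 226), (132, 226), (134, 223), (136, 222), (138, 222), (140, 231), (142, 226), (144, 220), (146, 233), (148, 238)]
[(122, 223), (124, 223), (126, 225), (128, 227), (130, 226), (132, 227), (134, 224), (136, 219), (138, 227), (140, 227), (142, 230), (144, 222), (146, 230), (148, 237)]
[(122, 223), (124, 223), (126, 226), (128, 227), (130, 228), (132, 228), (134, 225), (136, 214), (138, 222), (140, 222), (142, 228), (144, 216), (146, 212), (148, 220)]
[(-20, 167), (-18, 123), (-16, 122), (-14, 138), (-12, 138), (-10, 172), (-8, 174), (-6, 152), (-4, 148), (-2, 142), (0, 148), (1, 178), (3, 220), (5, 220), (7, 228), (9, 228), (11, 228), (13, 227), (15, 227), (17, 226)]
[(-20, 182), (-18, 173), (-16, 160), (-14, 160), (-12, 169), (-10, 191), (-8, 172), (-6, 151), (-4, 151), (-2, 144), (0, 155), (1, 186), (3, 186), (5, 223), (7, 228), (9, 229), (11, 229), (13, 229), (15, 228), (17, 226)]
[(-20, 183), (-18, 173), (-16, 163), (-14, 163), (-12, 172), (-10, 188), (-8, 169), (-6, 169), (-4, 148), (-2, 145), (0, 154), (1, 188), (3, 188), (5, 223), (7, 228), (9, 229), (11, 229), (13, 229), (15, 228), (17, 228)]
```

```bash
python3 drive.py '[0.0, 0, -0.0007, 0, 0, 0, 0.0015, 0, 0, 0, 0, 0, 0, 0, 0, 0, 0, 0]'; python3 f.py;python3 drive.py '[0.0015, 0, 0, 0, 0, 0, 0, 0, 0, 0, 0, 0]'|grep t:; python3 f.py
```

```text
t: 22.98
tool_pos: [0.5416, -0.1695, 0.0818]
eef_rot: [3.14, 0.524, 2.929]
ft_force: [8.1, -0.5, 1.5]
finger_gap: 0.0592
grip_force: 30.0
bed [66.1   0.8  17.43] F bed [ 7.73  1.24 -2.66] M tool-bed [ 0.26 -1.35 -0.26]
t: 23.15
eef_rot: [3.141, 0.526, 2.929]
bed [66.05  0.76 17.46] F bed [10.24  1.82 -1.92] M tool-bed [ 0.25 -1.89 -0.36]
```

```bash
sed -i 's/seat=np.array.*YAW/seat=np.array([.497,-.1607,.0393]); YAW/' h.py
python3 drive.py '[-0.001, 0, 0, 0, 0, 0.006, 0, 0, 0, 0, 0, 0.006, 0, 0, 0, 0, 0, 0]'|grep eef; python3 f.py;python3 drive.py '[0.001, 0, 0.0008, 0, 0, 0, 0, 0, 0.0008, 0, 0, 0, 0, 0, 0, 0, 0, 0]'|grep eef; python3 f.py
```

```text
eef_rot: [3.135, 0.524, 2.916]
bed [60.55  0.4  14.46] F bed [ 7.92  0.67 -2.72] M tool-bed [ 0.1  -1.45  0.16]
eef_rot: [3.137, 0.527, 2.918]
bed [60.49  0.43 13.89] F bed [ 7.83  0.05 21.37] M tool-bed [-0.1  -1.45  0.12]
```

```bash
python3 drive.py '[0, 0, -0.0008, 0, 0, 0, 0, 0, 0, 0, 0, 0]'|grep eef; python3 f.py; python3 drive.py '[0, 0, 0, 0, 0, 0, 0, 0, 0, 0, 0, 0, 0, 0, 0, 0, 0, 0, 0, 0, 0, 0, 0, 0]' .076; python3 f.py
python3 drive.py '[0, 0, -0.01, 0, 0, 0, 0, 0, -0.02, 0, 0, 0, 0, 0, -0.03, 0, 0, 0, 0, 0, -0.03, 0, 0, 0]'
python3 - <<'E'
from h import *
np.set_printoptions(precision=1,suppress=True)
im=r.snapshot("top")
hsv=cv2.cvtColor(im,cv2.COLOR_BGR2HSV);m=cv2.inRange(hsv,(70,20,150),(100,255,255));m[:,:375]=0;m[:160]=0;m[260:]=0
c=max(cv2.findContours(m,0,2)[0],key=cv2.contourArea)
def onbed(n,uv,z):
    o,v=ray(n,uv);a=B.T@(o-seat);b=B.T@v;return a+b*(z-a[2])/b[2]
P=np.array([onbed("top",q[0],.008)for q in c])*1000
print(cv2.boxPoints(cv2.minAreaRect(P[:,:2].astype(np.float32))))
E
python3 st.py|head -1; python3 go.py .49 .021 .12 4.6 0
```

```text
eef_rot: [3.136, 0.526, 2.917]
bed [60.47  0.42 14.08] F bed [9.89 0.63 0.9 ] M tool-bed [ 0.11 -1.73  0.17]
t: 24.15
tool_pos: [0.5382, -0.17, 0.0789]
eef_rot: [3.135, 0.52, 2.913]
ft_force: [3.2, -2.6, 4.2]
finger_gap: 0.0753
grip_force: 2.8
bed [56.23 -0.36 13.56] F bed [ 5.27 -1.82  1.84] M tool-bed [-0.36 -0.83 -0.24]
t: 24.48
tool_pos: [0.5036, -0.1623, 0.134]
eef_rot: [3.133, 0.514, 2.913]
ft_force: [-0.5, 0.6, 0.6]
finger_gap: 0.076
grip_force: 0.0
[[ 33.4  29.6]
 [ 33.8 -30.3]
 [122.2 -29.6]
 [121.7  30.3]]
bed [52.6502 -0.6218 80.6263] q [ 1.0784  0.3185 -0.8719  2.35    1.301   0.2093  0.3982]
rotvec [-0.0724  0.5113 -0.3012] shift after rot [-0.0021  0.184   0.0154]
```

```bash
python3 drive.py '[0, 0.02, -0.02, -0.0145, 0.102, -0.06, 0, 0.03, -0.01, -0.0145, 0.102, -0.06, 0, 0.035, 0, -0.0145, 0.102, -0.06, 0, 0.038, 0, -0.0145, 0.102, -0.06, 0, 0.038, 0, -0.0145, 0.102, -0.06]' .09; python3 drive.py '[0, 0, 0, 0, 0, 0]'>/dev/null; python3 st.py|head -1; python3 go.py .4945 .022 .014 4.6 0
```

```text
t: 24.95
tool_pos: [0.5213, -0.0376, 0.142]
eef_rot: [-3.105, 0.113, -3.138]
ft_force: [2.9, -0.9, -0.2]
finger_gap: 0.0901
grip_force: 0.0
bed [ 50.2222 136.4124  90.1739] q [ 0.8836  0.5757 -1.1336  2.0299  0.7625  0.8744  0.9233]
rotvec [-0.0314  0.1158 -0.0659] shift after rot [0.0264 0.0515 0.1285]
```

```bash
python3 drive.py '[0.014, 0.026, 0.01, -0.03, 0.115, -0.033, 0.012, 0.026, 0.01, 0, 0, -0.033, 0, 0, 0.03, 0, 0, 0, 0, 0, 0.03, 0, 0, 0, 0, 0, 0, 0, 0, 0]'; python3 go.py .4945 .022 .014 4.6 0; python3 - <<'E'
from h import *
s=r.snapshot("side")
hsv=cv2.cvtColor(s,cv2.COLOR_BGR2HSV);m=cv2.inRange(hsv,(70,15,90),(100,255,255));k=m*0;k[205:245,270:345]=m[205:245,270:345]
c=max(cv2.findContours(k,0,2)[0],key=cv2.contourArea);print(cv2.boundingRect(c),onz("side",(cv2.boundingRect(c)[0],224),.008))
E
```

```text
t: 25.45
tool_pos: [0.4922, 0.0133, 0.0542]
eef_rot: [-3.133, -0.006, -3.072]
ft_force: [-0.3, -1.7, -0.5]
finger_gap: 0.0901
grip_force: 0.0
rotvec [-0.0081 -0.0061 -0.0104] shift after rot [-0.003   0.0085  0.0402]
(283, 214, 18, 20) [0.55250908 0.03618171 0.008     ]
```

```bash
python3 drive.py '[-0.002, 0.0085, 0.01, -0.008, -0.006, -0.01, 0, 0, 0.015, 0, 0, 0, 0, 0, 0.01, 0, 0, 0, 0, 0, 0.0045, 0, 0, 0, 0, 0, 0, 0, 0, 0]'; python3 go.py .4935 .022 .014 4.6 0
python3 drive.py '[0, 0, 0, 0, 0, 0, 0, 0, 0, 0, 0, 0, 0, 0, 0, 0, 0, 0, 0, 0, 0, 0, 0, 0, 0, 0, 0, 0, 0, 0]' 0
python3 drive.py '[0, 0, 0, 0, 0, 0, 0, 0, 0, 0, 0, 0, 0, 0, 0, 0, 0, 0]'
```

```text
t: 25.92
tool_pos: [0.4987, 0.0223, 0.0199]
eef_rot: [-3.141, 0.009, -3.063]
ft_force: [0.0, 0.6, -0.3]
finger_gap: 0.0897
grip_force: 0.0
rotvec [-0.0003  0.0088 -0.0014] shift after rot [0.0052 0.0001 0.0059]
t: 26.33
tool_pos: [0.4991, 0.0224, 0.0206]
eef_rot: [-3.141, 0.01, -3.063]
ft_force: [0.1, -0.9, -0.7]
finger_gap: 0.0612
grip_force: 0.0
t: 26.58
tool_pos: [0.4989, 0.0225, 0.0203]
eef_rot: [-3.141, 0.009, -3.062]
ft_force: [0.4, 0.0, 0.3]
finger_gap: 0.0412
grip_force: 0.0
```

It closed just above the glass without touching it. Reopen, lower 6 mm and grip again.

```bash
python3 drive.py '[0, 0, 0, 0, 0, 0, 0, 0, 0, 0, 0, 0, 0, 0, 0, 0, 0, 0, 0, 0, 0, 0, 0, 0, 0, 0, 0, 0, 0, 0]' .085; python3 drive.py '[0.005, 0, 0.003, 0, 0.009, 0, 0, 0, 0.003, 0, 0, 0, 0, 0, 0, 0, 0, 0]';  python3 go.py .4935 .022 .014 4.6 0
```

```text
t: 27.0
tool_pos: [0.4989, 0.0226, 0.0202]
eef_rot: [-3.142, 0.009, -3.062]
ft_force: [0.8, 0.3, 0.5]
finger_gap: 0.0699
grip_force: 0.0
t: 27.25
tool_pos: [0.4932, 0.022, 0.0135]
eef_rot: [-3.141, -0.001, -3.062]
ft_force: [-0.1, -0.4, -0.6]
finger_gap: 0.0841
grip_force: 0.0
rotvec [-0.0002 -0.0011 -0.001 ] shift after rot [-0.0003  0.     -0.0005]
```

```bash
python3 drive.py '[0, 0, 0, 0, 0, 0, 0, 0, 0, 0, 0, 0, 0, 0, 0, 0, 0, 0, 0, 0, 0, 0, 0, 0, 0, 0, 0, 0, 0, 0]' 0; python3 drive.py '[0, 0, 0, 0, 0, 0, 0, 0, 0, 0, 0, 0, 0, 0, 0, 0, 0, 0]'; python3 go.py .4935 .022 .014 4.6 0
```

```text
t: 27.67
tool_pos: [0.4939, 0.0223, 0.0142]
eef_rot: [3.141, 0.0, -3.062]
ft_force: [-0.3, -0.4, -0.7]
finger_gap: 0.0593
grip_force: 30.0
t: 27.92
tool_pos: [0.494, 0.0223, 0.0143]
eef_rot: [3.141, 0.0, -3.062]
ft_force: [0.3, 1.1, -0.1]
finger_gap: 0.0592
grip_force: 30.0
rotvec [ 0.0001  0.0005 -0.0009] shift after rot [ 0.0005 -0.0003  0.0003]
```

```bash
python3 -c "
from h import *
P=seat+B@[.0605,.0004,.0141]
B2=(Ro.from_euler('z',-12.8,degrees=True)*Ro.from_euler('y',-30.1,degrees=True)).as_matrix()
print(P-B2@[.061,0,.0141])"
python3 drive.py '[0.0, 0, -0.01, 0, 0, 0, 0.003, 0, -0.03, 0, 0, 0, 0.003, 0, -0.04, 0, 0, 0, 0.003, 0, -0.04, 0, 0, 0, 0, 0, -0.02, 0, 0, 0]'; python3 drive.py '[0, 0, 0, 0, 0, 0]'>/dev/null; python3 st.py
```

```text
[ 0.49712647 -0.15982845  0.03865257]
t: 28.33
tool_pos: [0.4854, 0.0222, 0.1581]
eef_rot: [-3.141, 0.003, -3.061]
ft_force: [-0.0, -0.3, -1.7]
finger_gap: 0.0593
grip_force: 30.0
bed [ 17.2951 176.4861 127.5612] q [ 0.8461  0.5788 -1.2015  2.0122  0.6554  1.0001  0.9687]
rotvec [ 0.0748 -0.5057  0.2858] shift after rot [-0.0487 -0.1765  0.1133]
```

```bash
sed -i 's/seat=np.array.*/seat=np.array([.4971,-.1598,.0387]); YAW,TILT=-12.8,30.1/' h.py; sed -i 's/\.066,0,\.0143/.065,0,.0223/' st.py
python3 drive.py '[0, -0.03, -0.01, 0.0, 0, 0, 0, -0.038, -0.01, 0, 0, 0, -0.005, -0.035, 0, 0.015, -0.1017, 0.0577, -0.005, -0.035, 0, 0.015, -0.1017, 0.0577, -0.005, -0.03, 0, 0.015, -0.1017, 0.0577]';python3 drive.py '[-0.005, 0, 0, 0.015, -0.1017, 0.0577, -0.005, 0, 0, 0.015, -0.1017, 0.0577, 0, 0, 0, 0, 0, 0]';python3 st.py
```

```text
t: 28.83
tool_pos: [0.5072, -0.1486, 0.1763]
eef_rot: [-3.123, 0.311, 3.045]
ft_force: [0.9, -0.7, -2.9]
finger_gap: 0.0597
grip_force: 30.0
t: 29.08
tool_pos: [0.5114, -0.1484, 0.1775]
eef_rot: [-3.139, 0.507, 2.922]
ft_force: [-2.3, 0.1, -3.3]
finger_gap: 0.0598
grip_force: 30.0
bed [ 79.5016  14.2771 114.4036] q [ 1.2423  0.2644 -1.0927  2.3041  0.8947  0.3009  0.7664]
rotvec [-0.0004 -0.0181  0.0036] shift after rot [ 0.0145 -0.0143  0.0921]
```

```bash
python3 drive.py '[0.0035, -0.005, 0.02, 0, -0.018, 0.0036, 0.0035, -0.005, 0.02, 0, 0, 0, 0.0035, -0.0043, 0.02, 0, 0, 0, 0.004, 0, 0.01, 0, 0, 0, 0, 0, 0, 0, 0, 0]'; python3 st.py
```

```text
t: 29.5
tool_pos: [0.5343, -0.1648, 0.1141]
eef_rot: [-3.139, 0.523, 2.928]
ft_force: [0.1, 0.3, -1.3]
finger_gap: 0.0593
grip_force: 30.0
bed [70.1449  3.3332 46.4562] q [ 0.9052  0.391  -0.719   2.3046  1.5758  0.2163  0.1338]
rotvec [ 0.0022 -0.0019  0.0087] shift after rot [ 0.0051 -0.0033  0.0242]
```

```bash
python3 drive.py '[0.002, -0.003, 0.008, 0, -0.002, 0.008, 0.002, 0, 0.007, 0, 0, 0, 0, 0, 0.004, 0, 0, 0, 0, 0, 0, 0, 0, 0]'|grep eef; python3 st.py; python3 f.py; python3 drive.py '[0, 0, 0.002, 0, 0, 0, 0, 0, 0.001, 0, 0, 0, 0, 0, 0, 0, 0, 0]'|grep eef;python3 st.py;python3 f.py
```

```text
eef_rot: [3.138, 0.529, 2.917]
bed [67.8936  0.6322 28.8675] q [ 0.92    0.4534 -0.7356  2.2981  1.7662  0.2519 -0.0378]
rotvec [ 0.0029  0.0032 -0.0013] shift after rot [ 0.0029 -0.0006  0.0066]
bed [67.89  0.63 28.87] F bed [-0.36 -0.26 -1.57] M tool-bed [-0.    0.86  0.01]
eef_rot: [3.137, 0.53, 2.915]
bed [67.9459  0.2644 26.6538] q [ 0.9215  0.4612 -0.7373  2.2968  1.7869  0.2566 -0.0564]
rotvec [ 0.003   0.0043 -0.0031] shift after rot [ 0.0029 -0.0003  0.0044]
bed [67.95  0.26 26.65] F bed [-1.26 -0.38 -1.42] M tool-bed [0.03 0.83 0.05]
```

```bash
python3 drive.py '[0.001, 0, 0.0015, 0.002, 0.003, -0.001, 0.001, 0, 0.0015, 0, 0, 0, 0, 0, 0, 0, 0, 0]'|grep eef; python3 f.py; python3 drive.py '[0, 0, 0.001, 0, 0, 0, 0, 0, 0.0005, 0, 0, 0, 0, 0, 0, 0, 0, 0]'|grep eef;python3 f.py
```

```text
eef_rot: [3.139, 0.526, 2.915]
bed [65.49  0.2  23.61] F bed [-1.37 -0.67 -0.73] M tool-bed [-0.06  0.79  0.02]
eef_rot: [3.14, 0.527, 2.916]
bed [65.56  0.21 22.48] F bed [-1.23 -0.51  6.34] M tool-bed [-0.1   0.96 -0.02]
```

```bash
python3 drive.py '[0.0015, 0, -0.0004, 0, 0, 0, 0.0015, 0, 0, 0, 0, 0, 0, 0, 0, 0, 0, 0]'|grep eef; python3 f.py; python3 drive.py '[0.001, 0, 0, 0, 0, 0, 0.0005, 0, 0, 0, 0, 0, 0, 0, 0, 0, 0, 0]'|grep eef;python3 f.py
```

```text
eef_rot: [3.139, 0.527, 2.915]
bed [62.51  0.31 22.61] F bed [ 0.84 -0.04  2.84] M tool-bed [-0.04  0.77 -0.01]
eef_rot: [3.139, 0.527, 2.915]
bed [61.64  0.32 22.61] F bed [ 1.9  -0.7   3.52] M tool-bed [-0.04  0.4   0.04]
```

```bash
python3 drive.py '[0.001, 0, 0, 0, 0, 0, 0.0005, 0, 0, 0, 0, 0, 0, 0, 0, 0, 0, 0]'|grep eef; python3 f.py; python3 drive.py '[0.001, 0, 0, 0, 0, 0, 0.0005, 0, 0, 0, 0, 0, 0, 0, 0, 0, 0, 0]'|grep eef;python3 f.py
```

```text
eef_rot: [3.139, 0.528, 2.916]
bed [60.88  0.35 22.63] F bed [ 4.25 -0.14  3.  ] M tool-bed [-0.03 -0.29  0.  ]
eef_rot: [3.139, 0.53, 2.916]
bed [60.75  0.41 22.66] F bed [6.79 0.91 1.35] M tool-bed [ 0.05 -0.79  0.13]
```

```bash
python3 drive.py '[0.0005, 0, 0.0007, 0, 0, 0, 0, 0, 0, 0, 0, 0]'|grep eef; python3 f.py; python3 drive.py '[0, 0, 0, 0, 0, 0, 0, 0, 0, 0, 0, 0, 0, 0, 0, 0, 0, 0, 0, 0, 0, 0, 0, 0]' .076; python3 f.py
python3 drive.py '[0, 0, -0.01, 0, 0, 0, 0, 0, -0.02, 0, 0, 0, 0, 0, -0.03, 0, 0, 0, 0, 0, -0.03, 0, 0, 0]'
python3 - <<'E'
from h import *
np.set_printoptions(precision=1,suppress=True)
im=r.snapshot("top")
hsv=cv2.cvtColor(im,cv2.COLOR_BGR2HSV);m=cv2.inRange(hsv,(70,20,150),(100,255,255));m[:,:375]=0;m[:160]=0;m[260:]=0
c=max(cv2.findContours(m,0,2)[0],key=cv2.contourArea)
def onbed(n,uv,z):
    o,v=ray(n,uv);a=B.T@(o-seat);b=B.T@v;return a+b*(z-a[2])/b[2]
P=np.array([onbed("top",q[0],.016)for q in c])*1000
print(cv2.boxPoints(cv2.minAreaRect(P[:,:2].astype(np.float32))))
s=r.snapshot("side");a=cv2.resize(s[110:200,262:372],(440,360),interpolation=2);b=cv2.resize(im[165:285,340:440],(300,360),interpolation=2)
cv2.imwrite("pics/p3.png",np.hstack([a,b]))
E
python3 st.py
```

```text
eef_rot: [3.14, 0.531, 2.917]
bed [60.64  0.46 22.48] F bed [ 6.58 -1.04 15.53] M tool-bed [ 0.21 -0.77 -0.03]
t: 32.08
tool_pos: [0.5342, -0.168, 0.0858]
eef_rot: [3.138, 0.525, 2.914]
ft_force: [-0.4, -0.5, 0.4]
finger_gap: 0.0758
grip_force: 0.0
bed [56.49  0.2  21.67] F bed [-0.02 -0.52  0.45] M tool-bed [-0.01  0.58  0.01]
t: 32.42
tool_pos: [0.5022, -0.1617, 0.1419]
eef_rot: [3.139, 0.524, 2.913]
ft_force: [-1.4, -0.6, 0.8]
finger_gap: 0.076
grip_force: 0.0
[[ 36.1  29.9]
 [ 37.1 -30.6]
 [125.8 -29.2]
 [124.8  31.3]]
bed [57.2443 -2.0122 87.2147] q [ 1.1024  0.3009 -0.8981  2.3547  1.2945  0.2102  0.397 ]
rotvec [-0.002   0.0004 -0.0072] shift after rot [-0.0078  0.002   0.0649]
```

View pics/p3.png

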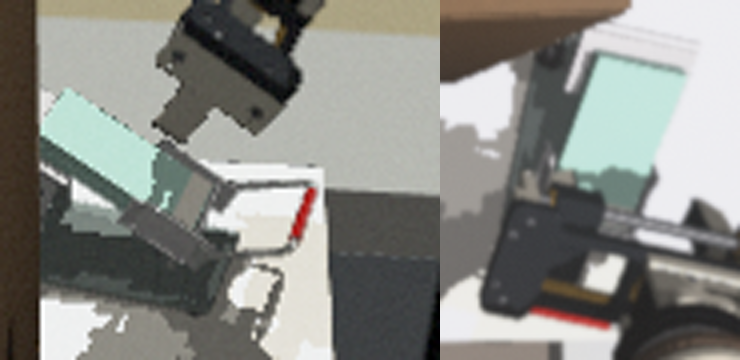

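Both plates lie stacked, square and against the stop. The red bar at crop (305,212) is still at the front. Next I'll work out the retainer geometry.

```bash
cat > bar.py <<'E'
from h import *
from go import go
np.set_printoptions(precision=4,suppress=True)
bar=np.array([.4255,-.144,.0647]); b=B.T@(bar-seat); d=b-[-.01,0,.014]
a0=np.arctan2(d[2],d[0])
H=seat+B@[-.01,0,.014]
P=lambda ab: H+B@[.06*np.cos(ab),0,.06*np.sin(ab)]
E
python3 -c "
from bar import *
print(b*1000,np.hypot(d[0],d[2]),'a+.1',a0,'H',H,P(a0));go([bar[0],bar[1],.16],-102.8,0)
go([bar[0],bar[1],.16],-12.8,0)"
```

```text
[-50.3946  -0.4555  59.2653] 0.060668541846375906 a+.1 2.2993952214273476 H [ 0.4818 -0.1563  0.0458] [ 0.4262 -0.1437  0.0645]
rotvec [0.4116 0.4116 1.5237] shift after rot [ 0.0016 -0.0791 -0.0171]
rotvec [-0.      0.5257 -0.0076] shift after rot [ 0.0791  0.0016 -0.0171]
```

```bash
python3 drive.py '[0, 0, -0.025, 0, 0, 0, 0, 0, 0, 0.0294, 0.0294, 0.1088, 0, 0, 0, 0.0294, 0.0294, 0.1088, 0, 0, 0, 0.0294, 0.0294, 0.1088, 0, 0, 0, 0.0294, 0.0294, 0.1088]' .03 >/dev/null
python3 drive.py '[0, 0, 0, 0.0294, 0.0294, 0.1088, 0, 0, 0, 0.0294, 0.0294, 0.1088, 0, 0, 0, 0.0294, 0.0294, 0.1088, 0, 0, 0, 0.0294, 0.0294, 0.1088, 0, 0, 0, 0.0294, 0.0294, 0.1088]' >/dev/null
python3 drive.py '[0, 0, 0, 0.0294, 0.0294, 0.1088, 0, 0, 0, 0.0294, 0.0294, 0.1088, 0, 0, 0, 0.0294, 0.0294, 0.1088, 0, 0, 0, 0.0294, 0.0294, 0.1088, 0, 0, 0, 0.0294, 0.0294, 0.1088]'
python3 -c "
from bar import *
go(bar,-102.8,0);print(r.sense()['qpos'])"
```

```text
t: 33.77
tool_pos: [0.4952, -0.1624, 0.1555]
eef_rot: [-3.14, 0.002, 1.343]
ft_force: [0.3, -0.5, -0.1]
finger_gap: 0.0297
grip_force: 0.0
rotvec [-0.002   0.0021 -0.0048] shift after rot [ 0.0025 -0.0721  0.0908]
[ 0.9381  0.4755 -0.8392  1.9357  0.4429  0.9261 -0.349 ]
```

```bash
python3 drive.py '[0.0025, -0.024, 0, 0, 0, 0, 0, -0.024, 0, 0, 0, 0, 0, -0.024, 0.01, 0, 0, 0, 0, 0, 0.02, 0, 0, 0, 0, 0, 0, 0, 0, 0]'
python3 -c "
from bar import *
go(bar,-102.8,0);print(r.sense()['qpos'])"
```

```text
t: 34.18
tool_pos: [0.4221, -0.1439, 0.1236]
eef_rot: [-3.136, 0.003, 1.348]
ft_force: [-0.7, -0.3, -0.3]
finger_gap: 0.03
grip_force: 0.0
rotvec [-0.0052  0.0028  0.0002] shift after rot [0.0007 0.0034 0.0589]
[ 0.9997  0.4037 -0.8569  2.1283  0.4329  0.7945 -0.3534]
```

```bash
python3 drive.py '[0, 0.0034, 0.02, 0, 0, 0, 0, 0, 0.02, 0, 0, 0, 0, 0, 0.012, 0, 0, 0, 0, 0, 0.006, 0, 0, 0, 0, 0, 0, 0, 0, 0]'; python3 drive.py '[0, 0, 0, 0, 0, 0, 0, 0, 0, 0, 0, 0, 0, 0, 0, 0, 0, 0, 0, 0, 0, 0, 0, 0]' 0
python3 drive.py '[0, 0, 0, 0, 0, 0, 0, 0, 0, 0, 0, 0]'
python3 -c "
from bar import *
p=r.sense()['tool_pos'];print(p-bar)
R=Ro.from_euler('xyz',r.sense()['eef_rot'])
A=np.linspace(a0,.6,15);Q=np.array([P(x) for x in A]);print(R.inv().apply(np.diff(Q,axis=0)))"
```

```text
t: 34.6
tool_pos: [0.429, -0.1437, 0.0677]
eef_rot: [-3.14, -0.0, 1.349]
ft_force: [-0.8, 1.0, -1.0]
finger_gap: 0.0301
grip_force: 0.0
t: 34.93
tool_pos: [0.4254, -0.1431, 0.0686]
eef_rot: [-3.135, 0.001, 1.349]
ft_force: [-12.6, 4.9, 3.9]
finger_gap: 0.0073
grip_force: 6.8
t: 35.1
tool_pos: [0.4251, -0.143, 0.0684]
eef_rot: [-3.135, 0.001, 1.349]
ft_force: [-8.2, 3.6, 2.8]
finger_gap: 0.0066
grip_force: 30.0
[-0.0004  0.001   0.0037]
[[-0.      0.0026 -0.0068]
 [-0.      0.0034 -0.0064]
 [-0.      0.0042 -0.006 ]
 [-0.      0.0049 -0.0054]
 [-0.      0.0055 -0.0048]
 [-0.      0.006  -0.0041]
 [-0.      0.0065 -0.0033]
 [-0.      0.0068 -0.0025]
 [-0.      0.0071 -0.0017]
 [-0.      0.0072 -0.0008]
 [-0.      0.0073  0.0001]
 [-0.      0.0072  0.001 ]
 [-0.      0.007   0.0018]
 [-0.      0.0068  0.0027]]
```

```bash
python3 drive.py '[0, 0.0026, -0.0068, 0, 0, 0, 0, 0.0034, -0.0064, 0, 0, 0, 0, 0.0042, -0.006, 0, 0, 0, 0, 0.0049, -0.0054, 0, 0, 0, 0, 0.0055, -0.0048, 0, 0, 0]'; python3 drive.py '[0, 0.006, -0.0041, 0, 0, 0, 0, 0.0065, -0.0033, 0, 0, 0, 0, 0.0068, -0.0025, 0, 0, 0, 0, 0.0071, -0.0017, 0, 0, 0, 0, 0.0072, -0.0008, 0, 0, 0]';python3 drive.py '[0, 0.0073, 0.0001, 0, 0, 0, 0, 0.0072, 0.001, 0, 0, 0, 0, 0.007, 0.0018, 0, 0, 0, 0, 0.0068, 0.0027, 0, 0, 0, 0, 0, 0, 0, 0, 0]'
python3 -c "
from bar import *
print(r.sense()['tool_pos']-P(.6))"
```

```text
t: 35.52
tool_pos: [0.4414, -0.1467, 0.0974]
eef_rot: [-3.127, 0.002, 1.349]
ft_force: [-18.8, 5.4, 14.5]
finger_gap: 0.0066
grip_force: 30.0
t: 35.93
tool_pos: [0.4817, -0.1559, 0.1121]
eef_rot: [3.141, 0.001, 1.349]
ft_force: [-1.5, 0.7, -2.6]
finger_gap: 0.0065
grip_force: 30.0
t: 36.35
tool_pos: [0.5113, -0.1626, 0.1049]
eef_rot: [3.139, -0.001, 1.349]
ft_force: [-0.2, -2.2, 3.3]
finger_gap: 0.007
grip_force: 30.0
[ 0.0043 -0.0006  0.005 ]
```

```bash
python3 drive.py '[0, 0, 0, 0, 0, 0, 0, 0, 0, 0, 0, 0, 0, 0, 0, 0, 0, 0]' .03; python3 drive.py '[0, 0, -0.02, 0, 0, 0, 0, 0, -0.03, 0, 0, 0, 0, 0, -0.02, 0, 0, 0, 0, -0.03, 0, 0, 0, 0]' 
cat > red.py <<'E'
from bar import *
def look():
  C={}
  for n in("side","top"):
    im=r.snapshot(n);hsv=cv2.cvtColor(im,cv2.COLOR_BGR2HSV);m=cv2.inRange(hsv,(0,130,60),(8,255,255))|cv2.inRange(hsv,(173,130,60),(180,255,255))
    k=m*0
    if n=="side":k[125:200,262:372]=m[125:200,262:372]
    else:k[150:290,345:440]=m[150:290,345:440]
    x=cv2.moments(k,True);C[n]=(x["m10"]/max(x["m00"],1),x["m01"]/max(x["m00"],1));print(n,x["m00"],C[n])
  p,e=tri(C["side"],C["top"]);q=B.T@(p-seat);print("bar",p,e,"bed",q*1000,"angle a",np.arctan2(q[2]-.014,q[0]+.01)-.1)
look()
E
python3 red.py
```

```text
t: 36.6
tool_pos: [0.5099, -0.1616, 0.1052]
eef_rot: [3.14, -0.001, 1.35]
ft_force: [-0.5, -0.4, 0.8]
finger_gap: 0.0222
grip_force: 0.0
t: 36.93
tool_pos: [0.488, -0.1561, 0.1801]
eef_rot: [3.128, -0.002, 1.349]
ft_force: [1.0, -0.4, 0.7]
finger_gap: 0.03
grip_force: 0.0
side 36.0 (305.1666666666667, 145.52777777777777)
top 41.0 (392.2439024390244, 227.0)
bar [ 0.5128 -0.1525  0.107 ] 0.002053250476098721 bed [46.0968 10.601  52.1928] angle a 0.497748512383721
```

```bash
python3 drive.py '[0, 0, 0, 0, 0, 0, 0, 0, 0, 0, 0, 0]' 0; python3 -c "
from bar import *
f=np.array([np.cos(np.radians(-12.8)),np.sin(np.radians(-12.8)),0])
for ab in(.6,.35,.1):
  print(P(ab));go(P(ab)-.010*f+[0,0,.015],-102.8,0)
print(r.sense()['finger_gap'])"
```

```text
t: 37.2
tool_pos: [0.4807, -0.1556, 0.1753]
eef_rot: [3.14, -0.0, 1.349]
ft_force: [-0.5, -0.3, 0.2]
finger_gap: 0.0207
grip_force: 0.0
[ 0.507  -0.1621  0.0999]
rotvec [ 0.0016 -0.0001  0.0016] shift after rot [-0.0004  0.0171  0.0603]
[ 0.5193 -0.1648  0.0919]
rotvec [ 0.0016 -0.0001  0.0016] shift after rot [-0.0004  0.0297  0.0684]
[ 0.5293 -0.1671  0.0809]
rotvec [ 0.0016 -0.0001  0.0016] shift after rot [-0.0004  0.0399  0.0793]
0.020747649761349567
```

```bash
python3 drive.py '[0, 0.008, 0.02, 0, 0, 0, 0, 0.009, 0.02, 0, 0, 0, 0, 0, 0.01, 0, 0, 0, 0, 0.004, 0.005, 0, 0, 0, 0, 0.004, 0.005, 0, 0, 0]'; python3 drive.py '[0, 0.004, 0.005, 0, 0, 0, 0, 0.004, 0.004, 0, 0, 0, 0, 0.004, 0.004, 0, 0, 0, 0, 0.003, 0.003, 0, 0, 0, 0, 0, 0, 0, 0, 0]'; python3 -c "
from bar import *
f=np.array([np.cos(np.radians(-12.8)),np.sin(np.radians(-12.8)),0])
go(P(.1)-.010*f+[0,0,.015],-102.8,0)"
```

```text
t: 37.62
tool_pos: [0.5049, -0.1604, 0.1145]
eef_rot: [-3.141, -0.001, 1.35]
ft_force: [0.4, 0.5, 1.0]
finger_gap: 0.0006
grip_force: 0.0
t: 38.03
tool_pos: [0.5201, -0.1643, 0.099]
eef_rot: [3.14, -0.001, 1.349]
ft_force: [0.1, 0.0, -0.2]
finger_gap: 0.0005
grip_force: 0.0
rotvec [ 0.0012 -0.0006  0.0017] shift after rot [-0.0008 -0.0005  0.0031]
```

```bash
python3 drive.py '[0, 0, 0.0015, 0, 0, 0, 0, 0, 0.001, 0, 0, 0, 0, 0, 0, 0, 0, 0]'; python3 drive.py '[0, 0, 0.001, 0, 0, 0, 0, 0, 0, 0, 0, 0]'; python3 red.py
```

```text
t: 38.28
tool_pos: [0.5194, -0.1641, 0.0968]
eef_rot: [3.141, -0.0, 1.349]
ft_force: [-0.1, 0.4, -0.9]
finger_gap: 0.0004
grip_force: 0.0
t: 38.45
tool_pos: [0.5194, -0.1642, 0.0958]
eef_rot: [3.141, -0.0, 1.349]
ft_force: [-0.4, -0.1, -0.3]
finger_gap: 0.0004
grip_force: 0.0
side 13.0 (296.53846153846155, 153.30769230769232)
top 9.0 (385.3333333333333, 217.33333333333334)
bar [ 0.5329 -0.145   0.0869] 0.00021867837398533422 bed [51.5193 22.4104 25.8022] angle a 0.08954289328754975
```

Nearly there; a little lower until it bears.

```bash
python3 drive.py '[0, 0, 0.001, 0, 0, 0, 0, 0, 0, 0, 0, 0]'|grep -E 'tool|ft'; python3 drive.py '[0, 0, 0.001, 0, 0, 0, 0, 0, 0, 0, 0, 0]'|grep -E 'tool|ft';python3 drive.py '[0, 0, 0.001, 0, 0, 0, 0, 0, 0, 0, 0, 0]'|grep -E 'tool|ft'
```

```text
tool_pos: [0.5195, -0.1642, 0.0947]
ft_force: [-0.1, -0.5, -0.2]
tool_pos: [0.5195, -0.1641, 0.0936]
ft_force: [-0.3, 0.2, 0.7]
tool_pos: [0.5195, -0.1641, 0.0926]
ft_force: [-0.2, -0.4, -0.2]
```

```bash
python3 drive.py '[0, 0, 0.001, 0, 0, 0, 0, 0, 0, 0, 0, 0]'|grep -E 'tool|ft'; python3 drive.py '[0, 0, 0.001, 0, 0, 0, 0, 0, 0, 0, 0, 0]'|grep -E 'tool|ft'; python3 red.py
```

```text
tool_pos: [0.5197, -0.1641, 0.0921]
ft_force: [-1.3, -0.8, 3.6]
tool_pos: [0.5198, -0.1641, 0.0919]
ft_force: [-5.3, 0.3, 11.4]
side 12.0 (295.8333333333333, 153.83333333333334)
top 8.0 (385.0, 216.5)
bar [ 0.5346 -0.1448  0.0852] 0.00015325303381926803 bed [52.1283 22.9735 23.5812] angle a 0.05301095579164322
```

```bash
python3 drive.py '[0, 0, -0.005, 0, 0, 0, 0, 0, -0.02, 0, 0, 0, 0, -0.02, -0.035, 0, 0, 0, 0, -0.02, -0.035, 0, 0, 0, 0, -0.02, -0.035, 0, 0, 0]'; python3 drive.py '[0.03, -0.025, -0.01, 0, 0, 0, 0.035, -0.02, 0, 0, 0, 0, 0.035, -0.02, 0, 0, 0, 0, 0.04, 0, 0, 0, 0, 0, 0.04, 0, 0, 0, 0, 0]'; python3 red.py; python3 - <<'E'
from h import *
s=r.snapshot("side");t=r.snapshot("top")
a=cv2.resize(s[110:200,262:372],(440,360),interpolation=2);b=cv2.resize(t[165:285,340:440],(300,360),interpolation=2)
cv2.imwrite("pics/p4.png",np.hstack([a,b]))
E
```

```text
t: 39.9
tool_pos: [0.46, -0.1501, 0.2213]
eef_rot: [-3.141, -0.002, 1.35]
ft_force: [0.8, -1.2, 1.9]
finger_gap: 0.0003
grip_force: 0.0
t: 40.32
tool_pos: [0.4362, 0.0393, 0.2311]
eef_rot: [3.139, 0.003, 1.347]
ft_force: [1.2, 0.5, 0.1]
finger_gap: 0.0006
grip_force: 0.0
side 36.0 (297.72222222222223, 150.27777777777777)
top 57.0 (395.70175438596493, 218.91228070175438)
bar [ 0.5302 -0.1674  0.0813] 0.0010788393366525874 bed [50.7509 -0.0424 19.8397] angle a -0.004169149173877479
```

View pics/p4.png

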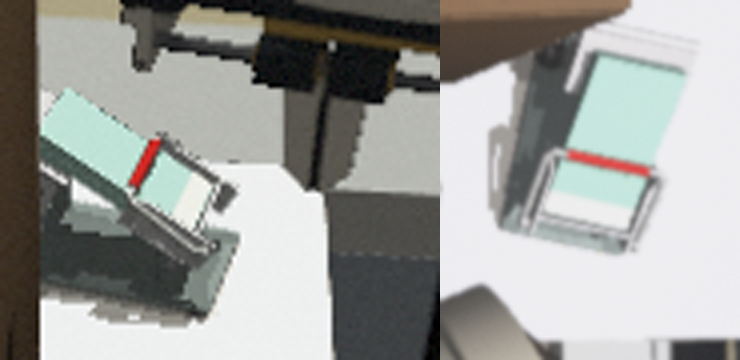

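The red bar lies across the upper plate at crop (147,163) side and (610,163) top, with a retainer angle of about 0. The plates are square and down at the stop, and the arm is clear, so I'm handing in.

```bash
python3 drive.py '[0, 0, 0, 0, 0, 0, 0, 0, 0, 0, 0, 0]'|grep -E 't:|ft'; python3 -c "
from plant import r
print(r.sign_off())"
```

```text
t: 40.68
eef_rot: [3.141, 0.0, 1.347]
ft_force: [0.1, -0.1, -0.7]
the job is handed in; nothing more can be done
None
```

Both plates are stacked on the rack against the backstop with the retainer resting on the upper one, and I handed the job in at about 41 s; two joint readings briefly came out about 0.004 rad past their stated range, and I did not measure the vial or brown bottle afterwards, though nothing touched them that I could tell.

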